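# Fetch the torque wrench through the top half of the locker's split door

### The job

The torque wrench is wanted on the bench: draw the top bolt of the red locker's split door and swing the top half wide open, leaving the bottom half shut and bolted. Draw the long green wrench box out over the ledge until more than half of it is out and let go so that it lies there, then take it again round its middle and, keeping it level and its lid shut, set it down gently lengthwise in the middle of the black rubber mat. Raise its lid to about 65 degrees and let go to prove that its hinges hold it there, without disturbing anything else on the bench.

Things in the scene. Friction and masses are not known exactly. Their poses are not given: they have to be found in the camera images.
- locker: red steel bench locker, fixed, 250 tall, 340 deep. Origin: on the bench under the middle of the front of its split-door bay. +x into the locker (the front faces its -x), +y to the door's hinge side, z up. Bay: 235 wide inside (y -118 to 115); an inner shelf (top at 130 high) splits it; fixed drawers follow to y 390
- roof_edge (a point): middle of the lower front edge of the locker's roof over the bay (locker x 0, 238 high): 108 clear over the shelf. On the -y side of the leaves a strike post, 12 wide (locker y -136 to -124, x -70 to 0, 222 high), takes both bolts
- ledge_edge (a point): middle of the front edge of the aluminium ledge, on its top (locker x -122, 129 high, 1 below the shelf). The ledge is fixed on the bottom leaf, 231 wide, and runs on from the shelf: locker x 0 to -122
- top_leaf (a joint): angle of the door's top half, a pan 42 deep (front face at locker x -45), 231 wide, 133 to 250 high, 0.9 kg. 0 shut; grows as it opens outward (free edge to locker -x, then +y; clockwise seen from above) to 1.9 rad. Friction 0.06 N m: stays where left. Cannot open until its bolt is drawn
- top_hinge (a point): point on the upright hinge axis of both leaves: locker x 0, y 118, 205 high
- top_handle (a point): on the axis of the top leaf's handle, an upright round steel bar 11 in diameter, 150 to 226 high, 35 in front of the leaf's face; the point is 205 high, with the leaf shut at locker x -80, y 12. Axes: the locker's when shut, turning with the leaf. Can be taken from above, fingers either side in y
- top_bolt (a joint): travel of the top leaf's slide bolt: 0 shot into the strike post, grows as it is drawn towards the hinge (locker +y) to its stop at 0.026 m; clear of the post from 0.018. Friction 3 N; stays where left. Starts 0 to 5 mm drawn
- top_bolt_knob (a point): middle of the top bolt's black knob, a cylinder 16 in diameter, 26 long, sticking out to locker -x; with the bolt fully shot at locker x -94, y -89, 205 high. Moves with bolt and leaf. Can be taken from above, fingers either side in y
- bottom_leaf (a joint): angle of the door's bottom half (carries the ledge): 0 shut; it must stay shut
- bottom_bolt (a joint): travel of the bottom leaf's slide bolt, under the ledge, 78 high: 0 shot; it must stay shot
- box: green torque wrench box, 250 (its x) by 64 (y), 48 tall with lid shut, 0.7 to 0.95 kg in all, centre of mass near its middle. Origin: centre of its underside. Starts on the shelf, axes about the locker's, its -x face 8 to 22 behind the locker's front. Base 34 tall with flat sides, carried by these: the lid has no catch, only stiff hinges
- box_end_grip (a point): middle of the upright black bar of the box's end handle: 12 in diameter, 4 to 38 above the underside, 30 beyond the -x face (box x -155, y 0, z 22). With the top leaf open it can be pinched, fingers either side in y, the gripper leaning outward (locker -x) 35 to 45 degrees so that its body clears the roof
- lid (a joint): angle of the box's lid, 14 tall, 0.11 kg: 0 shut, grows as it opens, to 1.9 rad. Friction hinge of 0.065 N m: the lid stays where it is left
- lid_hinge (a point): middle of the lid's hinge line, which runs along the box's x at box y +32, 34.5 above its underside
- lid_pull (a point): middle of the lid's red pull: a round roller sleeve 11 in diameter, 56 long along the box's x, that turns freely on a rod between two black legs; axis 30 above the lid's top; lid shut: box x 0, y -25, z 78.5. Moves with the lid about the hinge line (the -y edge rises). Pinched from above across it, it lets the lid turn freely below the fingers
- mat: black rubber mat, fixed, 400 (its x) by 200 (its y), 3 thick. Origin: centre of its underside on the bench
- carton: the brown carton 130 x 42 x 70 standing in the locker's top compartment on the box's +y (locker frame) side; a bystander. Origin: centre of its underside
- aerosol: blue aerosol can with a pale top, 58 in diameter, 170 tall, standing on the bench; a bystander. Origin: centre of its underside
- cup: dark coffee cup, 80 in diameter at the rim, 95 tall, standing on the bench; a bystander. Origin: centre of its underside
- grease: yellow jar with a black cap, 68 in diameter, 70 tall, standing on the bench; a bystander. Origin: centre of its underside
- screwdriver: screwdriver lying on the bench between the ledge and the mat, about 200 long; its x axis runs along it, handle to -x; a bystander. Origin: centre of its underside
- spanner: steel spanner lying flat on the bench in front of the drawers, about 180 long; its x axis runs along it; a bystander. Origin: centre of its underside
- tape: roll of beige tape lying flat on the bench near the ledge, 96 in diameter, 25 tall; a bystander. Origin: centre of its underside

How it is judged:
By the outcome, as a careful person would: the job done as asked, in the order asked, and still so for the second after the job is handed in, with the robot touching nothing.
It also fails if it takes over 72 s, if anything falls off the work surface, if the arm or the gripper's body presses on something with over 40 N, if the wrist force passes 120 N, or if a joint passes its speed limit or range.

### The arm

A 6-joint arm with a two-finger parallel gripper is mounted at the origin on the work surface. World frame = base frame: x ahead of the robot, y to its left, z up, the work surface at z = 0. Lengths are in m, angles in rad, forces in N, time in s.
With the tool pointing down it reaches from about 0.35 to 0.85 m from the base axis. Payload 8.1 kg.
Tool frame: the origin (TCP) lies at the very end of the fingers, on their centre line; the grasp point (between the pads) lies 19 mm behind it (grasp_offset is the distance from the TCP to the grasp point, in m); z points along the fingers, y is the direction in which the jaws open and shut (so a half turn about z gives the same grasp; the last joint's range is limited). The gripper opens to 93 mm and grips with 3 to 60 N. Pads are 15 mm wide; open, the fingers measure 128 mm over their backs; the gripper's body (75 mm by 188 mm) begins 65 mm behind the grasp point.
Start: joints at [-1.389, 0.13, 1.488, -0, 1.523, -0.085], TCP at [0.158, -0.579, 0.219] pointing down, gripper open.
Joint ranges: [-2.96, 2.96], [-0.89, 2.26], [0.02, 2.5], [-1.34, 4.48], [0, 2.73], [-2.66, 2.66]. Speed limits (rad/s): [2.39, 2.39, 2.79, 3.14, 3.14, 3.14].

### API

Orientations are given as a rotation vector (axis times angle).
In Python, from plant import read_state, read_camera, close_job, search_frame, masks_of, grasp_offset gives the robot as it stands.
- The arm moves only by the tool drive_tool, never from a script. Its argument "plan" is a list of rows, each an object with "claw": the closure, from 0 (fully open) to 1 (shut); "linear": the shift along the tool's x, y, z in cm, a list of three; "angular": the turn, a rotation vector about the tool's x, y, z in degrees, a list of three. In form: [{"claw": claw, "linear": [tx, ty, tz], "angular": [ax, ay, az]}, ...]. A call has 1 to 12 rows; each row shifts and turns the commanded pose from where the row before left it, along the tool's axes as they then stand; what a row does not reach is not made up. A row lasts 1/8 s, in which the tool goes at most 62.5 mm and 10.7 degrees, less where a joint would pass 70% of its speed; a pose out of reach is approached as far as the arm can. A call is refused whole if a number of a shift passes 6.25 or a number of a turn 10.7, either way. A call with a gripper value outside its range is refused whole. The fingers move at their own pace and stop on an object; "newtons" is the grip in N (left out, the last holds). Time passes only in rows, so rows that do not move let the fingers close. It gives the time, the measured TCP pose, the force and the opening at its end, in the units of the state.
- read_state(): the state, without advancing time (a new reading comes with each control period).
- read_camera(name): name is "side" or "top" or "wrist"; returns a dict with "pixels" (384x512x3 uint8, red, green, blue), "K" (3x3 intrinsics, pixels), "D" ([k1, k2, p1, p2, k3] as OpenCV has them; the pictures are not rectified), "xyz" and "attitude" of the camera in the world. Camera axes: x right, y up, looking along -z (the intrinsics and any distortion apply to the point x, -y, -z); pixel columns grow to the right and rows downward; lengths in m; the calibration is good to about 2 mm. A picture is of the moment at which its call begins. There is no depth.
- close_job(): hands the job in, once; it reports no verdict.
Trained networks look in a picture, given as the dict that the camera call returned (one of the last four; its "shot" number tells which), for a name from the list of things; names that differ only in an ending like _2 or _b are one class to them, and where a whole thing is asked for, a point or a joint stands for the part that bears it (a point fixed in the world has none). Each returns a list of dicts, best first, with "p" (0 to 1); they miss things now and then, are a little off and sometimes report something else, mostly with a low value. They report only what shows in the picture. A call takes as long as a camera call.
- search_frame(picture, label): "at" ([x, y, z] in m, in world coordinates, good to about 4 mm: the middle of the surface that is visible of it).
- masks_of(picture, label): "mask" (384x512 bool, what is visible of it).
The state is a dict: "t": time; "q": joint angles; "dq": joint speeds; "joint_torque": joint torques, N m; "tool_pos": TCP position; "orientation": TCP orientation; "force": force on the tool from outside, world axes, zero at the start; "wrist_torque": the same for the moment, N m; "opening": finger opening in m.
Only numpy, scipy, OpenCV 4.12 (cv2) and the standard library are available. Lean on these libraries where they do the work, as an engineer would, in place of code of your own. Each camera call takes 0.05 s, during which the arm holds its last target.

## Working session

There is one attempt and no reset: what is moved stays moved. The work goes in short steps, Python scripts to look and compute and a tool call to move; the robot and the scene stay as the last step left them, time stands still between calls to the robot, and variables do not carry over. Pictures are saved under pics/ and viewed, and the job is handed in when it is done.

Besides the shell and the picture viewer there is one more tool, called after "Request:" as name(argument=value, ...) on one line, values as JSON. drive_tool: Moves the arm, as the interface text tells. Its arguments: {"type":"object","properties":{"plan":{"type":"array"},"newtons":{"type":"number"}},"required":["plan"]}

```bash
mkdir -p pics; ls
python3 - <<'E'
from plant import *
import cv2
s=read_state();print({k:(v if not hasattr(v,'__len__') else [round(float(x),4) for x in v]) for k,v in s.items()})
print(grasp_offset)
for n in ["side","top","wrist"]:
    p=read_camera(n); cv2.imwrite(f"pics/{n}0.png",p["pixels"][:,:,::-1]); print(n,p["xyz"],p["attitude"],p["K"],p["D"],p["shot"])
E
```

```text
pics
{'t': 0.0, 'q': [-1.3894, 0.1311, 1.4893, -0.0, 1.523, -0.0854], 'dq': [-0.0008, 0.001, 0.0004, -0.0, -0.0007, -0.0001], 'joint_torque': [-0.0008, -55.9858, -49.1763, 0.0767, 0.0361, -0.0001], 'tool_pos': [0.1581, -0.5782, 0.2176], 'orientation': [-3.1119, -0.4176, 0.0001], 'force': [-1.1674, 0.0674, 0.1309], 'wrist_torque': [0.0095, -0.0125, -0.0049], 'opening': 0.093185661126787}
0.0188
side [ 1.07500977 -0.04248475  0.9465625 ] [0.4359445  0.41419533 1.46785059] [[383.97479658   0.         249.80996897]
 [  0.         383.97479658 197.6455432 ]
 [  0.           0.           1.        ]] [-0.02365153  0.          0.          0.          0.        ] 1
top [ 0.42772796 -0.01248196  1.17943396] [ 0.12508426 -0.08371614 -1.58452104] [[401.51767199   0.         255.82561522]
 [  0.         401.51767199 190.90598112]
 [  0.           0.           1.        ]] [-0.03604726  0.          0.          0.          0.        ] 2
wrist [ 0.23494773 -0.55772219  0.384011  ] [-0.24703906  0.18993413 -1.29311159] [[278.35725068   0.         255.67714142]
 [  0.         278.35725068 185.76796752]
 [  0.           0.           1.        ]] [-0.05316985  0.          0.          0.          0.        ] 3
```

View pics/side0.png

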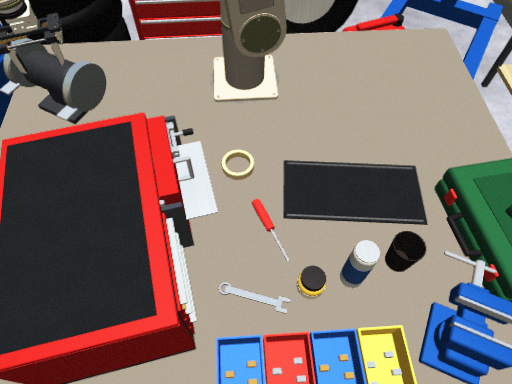

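View pics/top0.png

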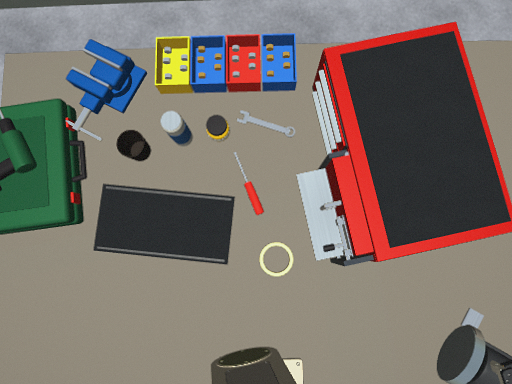

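View pics/wrist0.png

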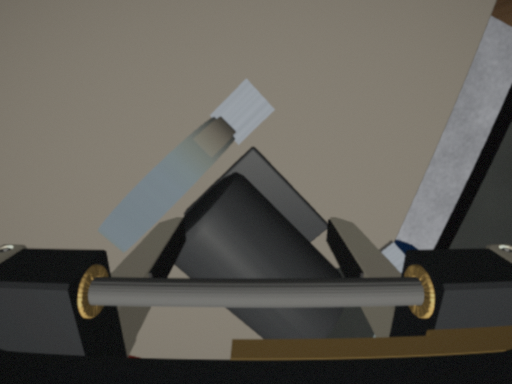

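```bash
cat > h.py <<'E'
from plant import *
import numpy as np, cv2
from scipy.spatial.transform import Rotation as R
def proj(p,X):
    Rm=R.from_rotvec(p["attitude"]).as_matrix(); c=(np.atleast_2d(X)-p["xyz"])@Rm
    c=c*np.array([1,-1,-1]); 
    return cv2.projectPoints(c.reshape(-1,1,3),np.zeros(3),np.zeros(3),np.array(p["K"]),np.array(p["D"]))[0].reshape(-1,2)
def rayz(p,uv,z):
    n=cv2.undistortPoints(np.array(uv,float).reshape(-1,1,2),np.array(p["K"]),np.array(p["D"])).reshape(-1,2)
    d=np.c_[n[:,0],-n[:,1],-np.ones(len(n))]@R.from_rotvec(p["attitude"]).as_matrix().T
    c=np.array(p["xyz"]); return c+d*((z-c[2])/d[:,2])[:,None]
def save(p,n): cv2.imwrite(f"pics/{n}.png",p["pixels"][:,:,::-1])
def st():
    s=read_state(); print("t",round(s["t"],2),"pos",np.round(s["tool_pos"],4),"rv",np.round(s["orientation"],3),"q",np.round(s["q"],3),"f",np.round(s["force"],1),"op",round(s["opening"],4)); return s
E
python3 - <<'E'
from h import *
names="locker roof_edge ledge_edge top_hinge top_handle top_bolt_knob bottom_leaf bottom_bolt box box_end_grip lid_pull mat carton aerosol cup grease screwdriver spanner tape".split()
for c in ["side","top"]:
    p=read_camera(c)
    for n in names:
        r=search_frame(p,n)
        print(c,n,[(np.round(d["at"],3).tolist(),round(d["p"],2)) for d in r[:2]])
st()
E
```

```text
side locker [([0.735, -0.333, 0.255], 0.87)]
side roof_edge [([0.74, -0.332, 0.253], 0.68)]
side ledge_edge [([0.527, -0.154, 0.13], 0.71)]
side top_hinge [([0.524, -0.204, 0.254], 0.73)]
side top_handle [([0.522, -0.205, 0.255], 0.72), ([0.428, -0.19, 0.212], 0.54)]
side top_bolt_knob [([0.425, -0.189, 0.212], 0.68)]
side bottom_leaf [([0.535, -0.153, 0.126], 0.64)]
side bottom_bolt []
side box [([0.775, 0.115, 0.069], 0.62), ([0.535, -0.154, 0.128], 0.18)]
side box_end_grip []
side lid_pull []
side mat [([0.501, 0.286, 0.002], 0.79), ([0.522, -0.202, 0.256], 0.34)]
side carton []
side aerosol [([0.767, 0.221, 0.143], 0.92), ([0.39, -0.041, 0.023], 0.42)]
side cup [([0.708, 0.372, 0.057], 0.64), ([0.58, 0.028, 0.018], 0.29)]
side grease [([0.775, 0.114, 0.07], 0.7)]
side screwdriver [([0.523, -0.205, 0.251], 0.68), ([0.582, 0.026, 0.017], 0.64)]
side spanner [([0.796, -0.016, 0.005], 0.86)]
side tape [([0.39, -0.043, 0.022], 0.69)]
top locker [([0.63, -0.331, 0.251], 0.63)]
top roof_edge [([0.636, -0.338, 0.253], 0.87)]
top ledge_edge [([0.51, -0.152, 0.131], 0.76)]
top top_hinge [([0.511, -0.212, 0.246], 0.64)]
top top_handle [([0.509, -0.198, 0.251], 0.83)]
top top_bolt_knob [([0.426, -0.188, 0.207], 0.64)]
top bottom_leaf [([0.507, -0.151, 0.125], 0.7), ([0.72, 0.374, 0.052], 0.46)]
top bottom_bolt []
top box []
top box_end_grip []
top lid_pull []
top mat []
top carton [([0.741, 0.222, 0.164], 0.68), ([0.508, -0.154, 0.128], 0.63)]
top aerosol [([0.743, 0.22, 0.163], 0.89)]
top cup [([0.719, 0.374, 0.053], 0.78)]
top grease [([0.757, 0.117, 0.068], 0.69)]
top screwdriver [([0.573, 0.027, 0.026], 0.57)]
top spanner [([0.795, -0.014, 0.012], 0.72), ([0.629, -0.331, 0.249], 0.42)]
top tape [([0.384, -0.042, 0.024], 0.9)]
t 2.15 pos [ 0.1582 -0.5788  0.2187] rv [3.114 0.418 0.   ] q [-1.389  0.13   1.488  0.     1.523 -0.085] f [0.1 0.2 0.2] op 0.0932
```

Run:
```python
import cv2
a=cv2.imread("pics/top0.png")[10:280,285:512]; cv2.imwrite("pics/tc.png",cv2.resize(a,None,fx=2.2,fy=2.2,interpolation=cv2.INTER_CUBIC))
a=cv2.imread("pics/side0.png")[100:260,130:300]; cv2.imwrite("pics/sc.png",cv2.resize(a,None,fx=3.5,fy=3.5,interpolation=cv2.INTER_CUBIC))
```

```text
(no output)
```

View pics/tc.png

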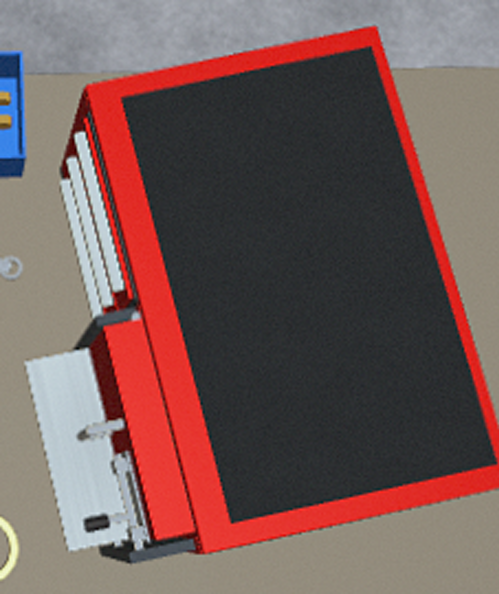

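View pics/sc.png

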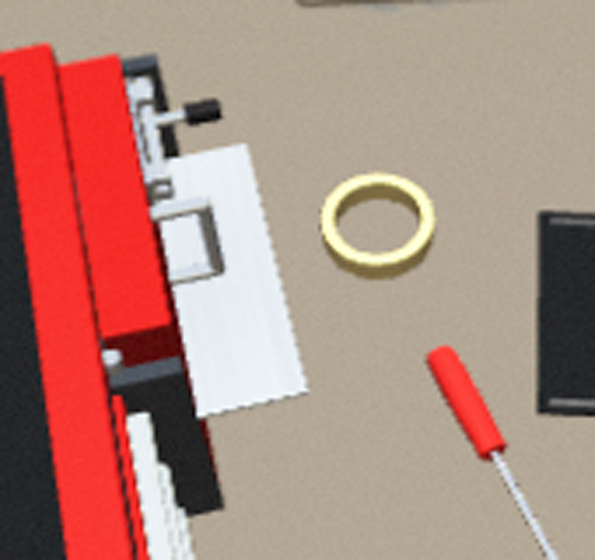

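Run:
```python
from h import *
from scipy.optimize import least_squares
pt=read_camera("top");ps=read_camera("side")
obs=[(pt,[297.3,174.5],[-.122,.1155,.129]),(pt,[316.4,260],[-.122,-.1155,.129]),
(ps,[200.6,141.4],[-.122,-.1155,.129]),(ps,[217.7,211.4],[-.122,.1155,.129]),
(pt,[332.7,160],[-.045,.1155,.250]),(pt,[353.2,255.5],[-.045,-.1155,.250]),
(ps,[164.3,115.7],[-.045,-.1155,.250]),(ps,[178.6,192],[-.045,.1155,.250])]
for p,uv,X in obs: print(np.round(rayz(p,[uv],X[2])[0],4),X)
def W(v,X):
    c,s=np.cos(v[2]),np.sin(v[2]);X=np.atleast_2d(X);return np.c_[v[0]+c*X[:,0]-s*X[:,1],v[1]+s*X[:,0]+c*X[:,1],X[:,2]]
def f(v): return np.concatenate([ (rayz(p,[uv],X[2])-W(v,X))[0,:2] for p,uv,X in obs])
r=least_squares(f,[.5,-.28,-1.4]); print(r.x, np.round(r.fun.reshape(-1,2)*1000,1))
for k,X in dict(handle=[-.08,.012,.205],knob0=[-.094,-.089,.205],hinge=[0,.118,.205],ledge=[-.122,0,.129],box=[.13,0,.13]).items(): print(k,np.round(W(r.x,X),4))
# knob
import numpy as np
for p,uv in ((pt,None),(ps,None)):
    m=masks_of(p,"top_bolt_knob")
    for d in m[:2]:
        v,u=np.nonzero(d["mask"]); print(d["p"],u.mean(),v.mean(),len(u),u.min(),u.max(),v.min(),v.max(), rayz(p,[[u.mean(),v.mean()]],.205))
    for y in (-.089,-.085): print(proj(p,W(r.x,[[-.094,y,.205]])))
for p in(pt,ps):
  m=masks_of(p,"mat")
  if m:
    c,_=cv2.findContours(m[0]["mask"].astype(np.uint8),cv2.RETR_EXTERNAL,cv2.CHAIN_APPROX_NONE); c=max(c,key=cv2.contourArea); b=cv2.boxPoints(cv2.minAreaRect(c)); print("mat",m[0]["p"],np.round(rayz(p,b,.003),4))
```

```text
[ 0.61   -0.0964  0.129 ] [-0.122, 0.1155, 0.129]
[ 0.3858 -0.1393  0.129 ] [-0.122, -0.1155, 0.129]
[ 0.3892 -0.1379  0.129 ] [-0.122, -0.1155, 0.129]
[ 0.6122 -0.0949  0.129 ] [-0.122, 0.1155, 0.129]
[ 0.622  -0.1708  0.25  ] [-0.045, 0.1155, 0.25]
[ 0.3994 -0.2087  0.25  ] [-0.045, -0.1155, 0.25]
[ 0.4037 -0.2132  0.25  ] [-0.045, -0.1155, 0.25]
[ 0.6277 -0.1701  0.25  ] [-0.045, 0.1155, 0.25]
[ 0.5215737  -0.23598921 -1.38607294] [[-2.7 -1.5]
 [ 0.2 -2. ]
 [ 3.6 -0.6]
 [-0.5 -0.1]
 [-4.9 -0.3]
 [-0.3  4.2]
 [ 3.9 -0.2]
 [ 0.8  0.4]]
handle [[ 0.5187 -0.1551  0.205 ]]
knob0 [[ 0.4168 -0.1599  0.205 ]]
hinge [[ 0.6376 -0.2143  0.205 ]]
ledge [[ 0.4992 -0.1161  0.129 ]]
box [[ 0.5455 -0.3638  0.13  ]]
0.69 337.4561403508772 242.44736842105263 228 323 349 217 259 [[ 0.42965067 -0.18190215  0.205     ]]
[[328.48420503 247.98853068]]
[[328.11721132 246.33984308]]
0.73 179.0952380952381 136.34920634920636 189 170 192 128 157 [[ 0.43307948 -0.18306562  0.205     ]]
0.17 195.1370460048426 182.2 2065 175 216 142 222 [[ 0.57421792 -0.14097085  0.205     ]]
[[188.47086997 130.95993032]]
[[188.72646012 132.12877428]]
mat 0.77 [[0.4182 0.5008 0.003 ]
 [0.6211 0.4868 0.003 ]
 [0.5721 0.0834 0.003 ]
 [0.3739 0.1054 0.003 ]]
mat 0.86 [[0.5746 0.0696 0.003 ]
 [0.3676 0.099  0.003 ]
 [0.4195 0.5406 0.003 ]
 [0.6204 0.4709 0.003 ]]
```

```bash
cat >> h.py <<'E'
import json,sys
LK=np.array([0.5216,-0.236,-1.384])
def W(X,v=LK):
    c,s=np.cos(v[2]),np.sin(v[2]);X=np.atleast_2d(X);return np.c_[v[0]+c*X[:,0]-s*X[:,1],v[1]+s*X[:,0]+c*X[:,1],X[:,2]]
def L(Xw,v=LK):
    Xw=np.atleast_2d(Xw);c,s=np.cos(v[2]),np.sin(v[2]);d=Xw[:,:2]-v[:2];return np.c_[c*d[:,0]+s*d[:,1],-s*d[:,0]+c*d[:,1],Xw[:,2]]
def rot(ang,lean=0):
    """tool y at world angle ang, pointing down; lean: about tool y, fingers tip away from tool +x"""
    y=np.array([np.cos(ang),np.sin(ang),0]);z=np.array([0,0,-1.]);x=np.cross(y,z)
    return R.from_matrix(np.c_[x,y,z])*R.from_rotvec([0,-lean,0])
YL=LK[2]+np.pi/2   # angle of locker y axis in world
def rows(wps,start=None):
    """wps: list of (pos,Rot,n,claw). prints rows from current pose"""
    s=read_state() if start is None else start
    p=np.array(s["tool_pos"]);q=R.from_rotvec(s["orientation"])
    out=[]
    for pos,Rt,n,claw in wps:
        pos=np.array(pos,float).ravel(); p0,q0=p.copy(),q; rv=(q0.inv()*Rt).as_rotvec()
        for i in range(1,n+1):
            tp=p0+(pos-p0)*i/n; tq=q0*R.from_rotvec(rv*i/n)
            l=np.round(q.inv().apply(tp-p)*100,2); a=np.round(np.degrees((q.inv()*tq).as_rotvec()),1)
            if max(abs(l))>6.2 or max(abs(a))>10.6: print("BIG",l,a)
            l=l+0.;a=a+0.
            out.append('{"claw":%g,"linear":[%g,%g,%g],"angular":[%g,%g,%g]}'%(claw,*l,*a))
            p=p+q.apply(l/100); q=q*R.from_rotvec(np.radians(a))
    for i in range(0,len(out),12): print("["+",".join(out[i:i+12])+"]")
    print("end",np.round(p,4),np.round(q.as_rotvec(),3))
    return dict(tool_pos=p,orientation=q.as_rotvec())
E
python3 - <<'E'
from h import *
s=st();R0=R.from_rotvec(s["orientation"]);p=np.array(s["tool_pos"])
k=W([-.097,-.087,.186])[0]
Rk=rot(YL)
# angle
rows([(p+[0,0,.15],R0,4,.4),([k[0],k[1],.34],Rk,14,.4),(k,Rk,6,.4)])
print(k)
E
```

```text
t 2.45 pos [ 0.1582 -0.5788  0.2186] rv [-3.114 -0.418 -0.   ] q [-1.389  0.13   1.488  0.     1.523 -0.085] f [-0.4 -0.1  0. ] op 0.0927
[{"claw":0.4,"linear":[0,0,-3.75],"angular":[0,0,0]},{"claw":0.4,"linear":[0,0,-3.75],"angular":[0,0,0]},{"claw":0.4,"linear":[0,0,-3.75],"angular":[0,0,0]},{"claw":0.4,"linear":[0,0,-3.75],"angular":[0,0,0]},{"claw":0.4,"linear":[2.59,-2.42,0.2],"angular":[0,0,-6.1]},{"claw":0.4,"linear":[2.82,-2.13,0.21],"angular":[0,0,-6.1]},{"claw":0.4,"linear":[3.04,-1.81,0.2],"angular":[0,0,-6.1]},{"claw":0.4,"linear":[3.21,-1.49,0.21],"angular":[0,0,-6.1]},{"claw":0.4,"linear":[3.36,-1.13,0.2],"angular":[0,0,-6.1]},{"claw":0.4,"linear":[3.45,-0.77,0.21],"angular":[0,0,-6.1]},{"claw":0.4,"linear":[3.52,-0.4,0.2],"angular":[0,0,-6.1]},{"claw":0.4,"linear":[3.54,-0.03,0.2],"angular":[0,0,-6.1]}]
[{"claw":0.4,"linear":[3.52,0.36,0.21],"angular":[0,0,-6.1]},{"claw":0.4,"linear":[3.46,0.72,0.2],"angular":[0,0,-6.1]},{"claw":0.4,"linear":[3.37,1.09,0.21],"angular":[0,0,-6.1]},{"claw":0.4,"linear":[3.24,1.44,0.2],"angular":[0,0,-6.1]},{"claw":0.4,"linear":[3.06,1.78,0.21],"angular":[0,0,-6.1]},{"claw":0.4,"linear":[2.85,2.09,0.2],"angular":[0,0,-6.1]},{"claw":0.4,"linear":[0,0,2.57],"angular":[0,0,0]},{"claw":0.4,"linear":[0,0,2.56],"angular":[0,0,0]},{"claw":0.4,"linear":[0,0,2.57],"angular":[0,0,0]},{"claw":0.4,"linear":[0,0,2.57],"angular":[0,0,0]},{"claw":0.4,"linear":[0,0,2.56],"angular":[0,0,0]},{"claw":0.4,"linear":[0,0,2.57],"angular":[0,0,0]}]
end [ 0.4181 -0.1569  0.186 ] [-2.005 -2.419 -0.   ]
[ 0.41809938 -0.15684433  0.186     ]
```

Request:
drive_tool(plan=[{"claw": 0.4, "linear": [0, 0, -3.75], "angular": [0, 0, 0]}, {"claw": 0.4, "linear": [0, 0, -3.75], "angular": [0, 0, 0]}, {"claw": 0.4, "linear": [0, 0, -3.75], "angular": [0, 0, 0]}, {"claw": 0.4, "linear": [0, 0, -3.75], "angular": [0, 0, 0]}, {"claw": 0.4, "linear": [2.6, -2.4, 0.2], "angular": [0, 0, -6.1]}, {"claw": 0.4, "linear": [2.8, -2.1, 0.2], "angular": [0, 0, -6.1]}, {"claw": 0.4, "linear": [3.0, -1.8, 0.2], "angular": [0, 0, -6.1]}, {"claw": 0.4, "linear": [3.2, -1.5, 0.2], "angular": [0, 0, -6.1]}, {"claw": 0.4, "linear": [3.4, -1.1, 0.2], "angular": [0, 0, -6.1]}, {"claw": 0.4, "linear": [3.5, -0.8, 0.2], "angular": [0, 0, -6.1]}, {"claw": 0.4, "linear": [3.5, -0.4, 0.2], "angular": [0, 0, -6.1]}, {"claw": 0.4, "linear": [3.5, 0, 0.2], "angular": [0, 0, -6.1]}], newtons=20)

```text
t: 3.95
tool_pos: [0.3074, -0.3374, 0.3527]
orientation: [2.66, 1.671, 0.0]
force: [0.8, -0.1, 0.3]
opening: 0.0557
```

Request:
drive_tool(plan=[{"claw": 0.4, "linear": [3.5, 0.4, 0.2], "angular": [0, 0, -6.1]}, {"claw": 0.4, "linear": [3.5, 0.7, 0.2], "angular": [0, 0, -6.1]}, {"claw": 0.4, "linear": [3.4, 1.1, 0.2], "angular": [0, 0, -6.1]}, {"claw": 0.4, "linear": [3.2, 1.4, 0.2], "angular": [0, 0, -6.1]}, {"claw": 0.4, "linear": [3.1, 1.8, 0.2], "angular": [0, 0, -6.1]}, {"claw": 0.4, "linear": [2.8, 2.1, 0.2], "angular": [0, 0, -6.1]}, {"claw": 0.4, "linear": [0, 0, 0], "angular": [0, 0, 0]}, {"claw": 0.4, "linear": [0, 0, 0], "angular": [0, 0, 0]}])

```text
t: 4.95
tool_pos: [0.4184, -0.1581, 0.3407]
orientation: [2.006, 2.418, -0.001]
force: [0.4, -0.3, -0.1]
opening: 0.0561
```

Run:
```python
from h import *
s=st(); p=read_camera("wrist"); save(p,"w1")
for n in ("top_bolt_knob","top_handle"):
  for d in masks_of(p,n)[:2]:
    v,u=np.nonzero(d["mask"]); print(n,d["p"],u.mean(),v.mean(),len(u),u.min(),u.max(),v.min(),v.max())
for y in (-.089,-.084): print(proj(p,W([[-.107,y,.205],[-.081,y,.205]])))
print(proj(p,W([[-.08,.012,.226]])))
k=W([-.097,-.087,.186])[0];Rk=rot(YL)
rows([([k[0],k[1],.25],Rk,2,.4),(k,Rk,5,.4)])
```

```text
t 4.95 pos [ 0.4184 -0.1581  0.3407] rv [ 2.006e+00  2.418e+00 -1.000e-03] q [-0.476 -0.304  1.678 -0.     1.768 -0.661] f [ 0.4 -0.3 -0.1] op 0.0561
top_bolt_knob 0.7 261.06454816286 200.85700099304867 1007 222 313 169 217
top_bolt_knob 0.2 329.25957764297533 224.56765173386967 30827 207 511 145 340
top_handle 0.57 317.5383224250775 228.72614536686186 11612 222 447 169 275
[[253.99215365 166.77935932]
 [254.03178609 189.14489651]]
[[258.49695033 166.780637  ]
 [258.4317258  189.14651045]]
[[348.20091792 195.88668432]]
[{"claw":0.4,"linear":[0.09,0.01,4.54],"angular":[0,0,-0.1]},{"claw":0.4,"linear":[0.09,0.01,4.53],"angular":[0,0,0]},{"claw":0.4,"linear":[0,0,1.28],"angular":[0,0,0]},{"claw":0.4,"linear":[0,0,1.28],"angular":[0,0,0]},{"claw":0.4,"linear":[0,0,1.28],"angular":[0,0,0]},{"claw":0.4,"linear":[0,0,1.28],"angular":[0,0,0]},{"claw":0.4,"linear":[0,0,1.28],"angular":[0,0,0]}]
end [ 0.4181 -0.1568  0.186 ] [ 2.005  2.418 -0.   ]
```

View pics/w1.png

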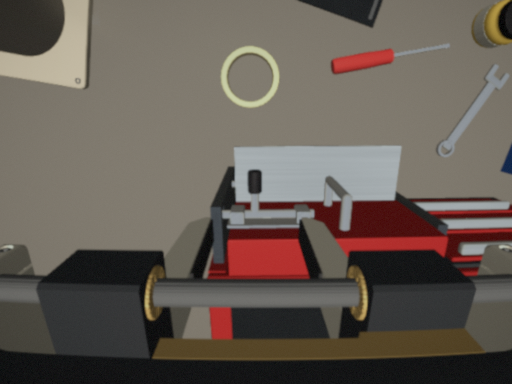

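Request:
drive_tool(plan=[{"claw": 0.4, "linear": [0, 0, 4.5], "angular": [0, 0, 0]}, {"claw": 0.4, "linear": [0, 0, 4.5], "angular": [0, 0, 0]}, {"claw": 0.4, "linear": [0, 0, 2.2], "angular": [0, 0, 0]}, {"claw": 0.4, "linear": [0, 0, 2.2], "angular": [0, 0, 0]}, {"claw": 0.4, "linear": [0, 0, 2], "angular": [0, 0, 0]}, {"claw": 0.9, "linear": [0, 0, 0], "angular": [0, 0, 0]}, {"claw": 0.95, "linear": [0, 0, 0], "angular": [0, 0, 0]}, {"claw": 0.95, "linear": [0, 0, 0], "angular": [0, 0, 0]}])

```text
t: 6.1
tool_pos: [0.4192, -0.1583, 0.1879]
orientation: [2.004, 2.417, 0.001]
force: [0.3, -0.3, 0.6]
opening: 0.0303
```

Run:
```python
from h import *
s=st(); print(L(s["tool_pos"]))
```

```text
t 6.1 pos [ 0.4192 -0.1583  0.1879] rv [2.004e+00 2.417e+00 1.000e-03] q [-0.476 -0.28   1.934  0.     1.485 -0.662] f [ 0.3 -0.3  0.6] op 0.0303
[[-0.09537537 -0.08621629  0.18791369]]
```

Request:
drive_tool(plan=[{"claw": 0.95, "linear": [0, 0, 0], "angular": [0, 0, 0]}, {"claw": 0.95, "linear": [0, 0, 0], "angular": [0, 0, 0]}, {"claw": 0.95, "linear": [0, 0, 0], "angular": [0, 0, 0]}, {"claw": 0.95, "linear": [0, 0.5, 0], "angular": [0, 0, 0]}, {"claw": 0.95, "linear": [0, 0.5, 0], "angular": [0, 0, 0]}, {"claw": 0.95, "linear": [0, 0.5, 0], "angular": [0, 0, 0]}, {"claw": 0.95, "linear": [0, 0.4, 0], "angular": [0, 0, 0]}, {"claw": 0.95, "linear": [0, 0.3, 0], "angular": [0, 0, 0]}, {"claw": 0.95, "linear": [0, 0, 0], "angular": [0, 0, 0]}])

```text
t: 7.22
tool_pos: [0.4405, -0.1536, 0.1872]
orientation: [2.004, 2.419, 0.0]
force: [-2.7, 1.0, 5.6]
opening: 0.0152
```

Run:
```python
from h import *
s=st(); print(L(s["tool_pos"]))
p=read_camera("wrist"); save(p,"w2")
```

```text
t 7.22 pos [ 0.4405 -0.1536  0.1872] rv [2.004 2.419 0.   ] q [-0.446 -0.223  1.888  0.     1.476 -0.632] f [-2.7  1.   5.6] op 0.0152
[[-0.09601745 -0.06439377  0.18721435]]
```

View pics/w2.png

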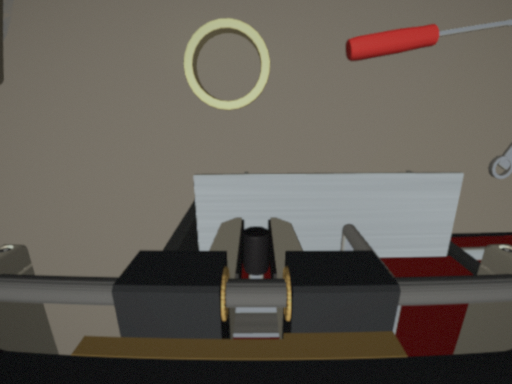

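Run:
```python
from h import *
s=st();p=np.array(s["tool_pos"]);Rk=rot(YL)
h=W([-.08,.012,.188])[0]
rows([(p,Rk,3,.4),(p+[0,0,.062],Rk,3,.4),([h[0],h[1],.249],Rk,4,.4)])
rows([([h[0],h[1],.249],Rk,1,.4),(h,Rk,4,.4),(h,Rk,5,.98)],dict(tool_pos=[h[0],h[1],.249],orientation=Rk.as_rotvec()))
```

```text
t 7.28 pos [ 0.4405 -0.1536  0.1872] rv [2.004 2.419 0.   ] q [-0.446 -0.223  1.888  0.     1.476 -0.632] f [-2.   0.8  5.1] op 0.0149
[{"claw":0.4,"linear":[0,0,0],"angular":[0,0,0]},{"claw":0.4,"linear":[0,0,0],"angular":[0,0,0]},{"claw":0.4,"linear":[0,0,0],"angular":[0,0,0]},{"claw":0.4,"linear":[0,0,-2.07],"angular":[0,0,0]},{"claw":0.4,"linear":[0,0,-2.06],"angular":[0,0,0]},{"claw":0.4,"linear":[0,0,-2.07],"angular":[0,0,0]},{"claw":0.4,"linear":[-0.4,1.91,0.01],"angular":[0,0,0]},{"claw":0.4,"linear":[-0.4,1.91,0],"angular":[0,0,0]},{"claw":0.4,"linear":[-0.4,1.91,0.01],"angular":[0,0,0]},{"claw":0.4,"linear":[-0.4,1.92,0],"angular":[0,0,0]}]
end [ 0.5186 -0.1551  0.249 ] [2.004 2.419 0.   ]
[{"claw":0.4,"linear":[0,0,0],"angular":[0,0,0]},{"claw":0.4,"linear":[0,0,1.52],"angular":[0,0,0]},{"claw":0.4,"linear":[0,0,1.53],"angular":[0,0,0]},{"claw":0.4,"linear":[0,0,1.53],"angular":[0,0,0]},{"claw":0.4,"linear":[0,0,1.52],"angular":[0,0,0]},{"claw":0.98,"linear":[0,0,0],"angular":[0,0,0]},{"claw":0.98,"linear":[0,0,0],"angular":[0,0,0]},{"claw":0.98,"linear":[0,0,0],"angular":[0,0,0]},{"claw":0.98,"linear":[0,0,0],"angular":[0,0,0]},{"claw":0.98,"linear":[0,0,0],"angular":[0,0,0]}]
end [ 0.5185 -0.1552  0.188 ] [2.005 2.419 0.   ]
```

Request:
drive_tool(plan=[{"claw": 0.4, "linear": [0, 0, 0], "angular": [0, 0, 0]}, {"claw": 0.4, "linear": [0, 0, 0], "angular": [0, 0, 0]}, {"claw": 0.4, "linear": [0, 0, 0], "angular": [0, 0, 0]}, {"claw": 0.4, "linear": [0, 0, -3], "angular": [0, 0, 0]}, {"claw": 0.4, "linear": [0, 0, -3.2], "angular": [0, 0, 0]}, {"claw": 0.4, "linear": [-0.4, 1.9, 0], "angular": [0, 0, 0]}, {"claw": 0.4, "linear": [-0.4, 1.9, 0], "angular": [0, 0, 0]}, {"claw": 0.4, "linear": [-0.4, 1.9, 0], "angular": [0, 0, 0]}, {"claw": 0.4, "linear": [-0.4, 1.9, 0], "angular": [0, 0, 0]}, {"claw": 0.4, "linear": [0, 0, 0], "angular": [0, 0, 0]}])

```text
t: 8.52
tool_pos: [0.5183, -0.1552, 0.2481]
orientation: [-2.004, -2.419, 0.0]
force: [0.4, 0.1, 0.7]
opening: 0.0556
```

Request:
drive_tool(plan=[{"claw": 0.4, "linear": [0, 0, 2], "angular": [0, 0, 0]}, {"claw": 0.4, "linear": [0, 0, 2], "angular": [0, 0, 0]}, {"claw": 0.4, "linear": [0, 0, 2], "angular": [0, 0, 0]}, {"claw": 0.98, "linear": [0, 0, 0], "angular": [0, 0, 0]}, {"claw": 0.98, "linear": [0, 0, 0], "angular": [0, 0, 0]}, {"claw": 0.98, "linear": [0, 0, 0], "angular": [0, 0, 0]}, {"claw": 0.98, "linear": [0, 0, 0], "angular": [0, 0, 0]}, {"claw": 0.98, "linear": [0, 0, 0], "angular": [0, 0, 0]}, {"claw": 0.98, "linear": [0, 0, 0], "angular": [0, 0, 0]}])

```text
t: 9.65
tool_pos: [0.5176, -0.1552, 0.189]
orientation: [-2.005, -2.418, 0.0]
force: [-4.0, 1.5, 4.5]
opening: 0.0104
```

Run:
```python
from h import *
s=st(); print(L(s["tool_pos"]))
p=read_camera("wrist"); save(p,"w3")
p=read_camera("top"); save(p,"t3")
```

```text
t 9.65 pos [ 0.5176 -0.1552  0.189 ] rv [-2.005 -2.418  0.   ] q [-0.386 -0.015  1.693 -0.     1.464 -0.573] f [-4.   1.5  4.5] op 0.0104
[[-0.08010436  0.01107998  0.18900676]]
```

View pics/w3.png

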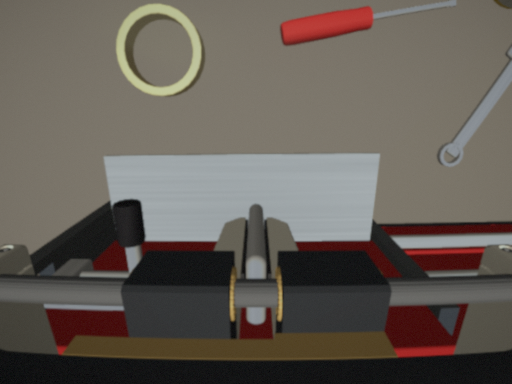

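Request:
drive_tool(plan=[{"claw": 0.98, "linear": [0.9, 0.74, 0], "angular": [0, 0, 5]}, {"claw": 0.98, "linear": [0.9, 0.74, 0], "angular": [0, 0, 5]}, {"claw": 0.98, "linear": [0.9, 0.74, 0], "angular": [0, 0, 5]}, {"claw": 0.98, "linear": [0.9, 0.74, 0], "angular": [0, 0, 5]}, {"claw": 0.98, "linear": [0.9, 0.74, 0], "angular": [0, 0, 5]}, {"claw": 0.98, "linear": [0.9, 0.74, 0], "angular": [0, 0, 5]}])

```text
t: 10.5
tool_pos: [0.5642, -0.1033, 0.1891]
orientation: [2.564, 1.813, 0.001]
force: [1.2, -2.6, 1.9]
opening: 0.0108
```

Run:
```python
from h import *
s=st(); l=L(s["tool_pos"])[0]; print(l, np.hypot(l[0],l[1]-.118),np.hypot(.0801,.107), np.degrees(YL))
```

```text
t 10.5 pos [ 0.5642 -0.1033  0.1891] rv [2.564e+00 1.813e+00 1.000e-03] q [-0.27   0.073  1.603 -0.     1.464  0.07 ] f [ 1.2 -2.6  1.9] op 0.0108
[-0.1224294   0.066507    0.18905524] 0.13281749344148264 0.1336600538680125 10.70264115389407
```

Low forces; continue.

Request:
drive_tool(plan=[{"claw": 0.98, "linear": [0.9, 0.74, 0], "angular": [0, 0, 5]}, {"claw": 0.98, "linear": [0.9, 0.74, 0], "angular": [0, 0, 5]}, {"claw": 0.98, "linear": [0.9, 0.74, 0], "angular": [0, 0, 5]}, {"claw": 0.98, "linear": [0.9, 0.74, 0], "angular": [0, 0, 5]}, {"claw": 0.98, "linear": [0.9, 0.74, 0], "angular": [0, 0, 5]}, {"claw": 0.98, "linear": [0.9, 0.74, 0], "angular": [0, 0, 5]}, {"claw": 0.98, "linear": [0.9, 0.74, 0], "angular": [0, 0, 5]}, {"claw": 0.98, "linear": [0.9, 0.74, 0], "angular": [0, 0, 5]}, {"claw": 0.98, "linear": [0.9, 0.74, 0], "angular": [0, 0, 5]}, {"claw": 0.98, "linear": [0.9, 0.74, 0], "angular": [0, 0, 5]}])

```text
t: 11.75
tool_pos: [0.6757, -0.0875, 0.1891]
orientation: [3.09, 0.558, 0.001]
force: [-2.8, -5.4, 4.9]
opening: 0.0105
```

Request:
drive_tool(plan=[{"claw": 0.98, "linear": [0.9, 0.74, 0], "angular": [0, 0, 5]}, {"claw": 0.98, "linear": [0.9, 0.74, 0], "angular": [0, 0, 5]}, {"claw": 0.98, "linear": [0.9, 0.74, 0], "angular": [0, 0, 5]}, {"claw": 0.98, "linear": [0.9, 0.74, 0], "angular": [0, 0, 5]}, {"claw": 0.98, "linear": [0.36, 0.3, 0], "angular": [0, 0, 2]}, {"claw": 0.98, "linear": [0, 0, 0], "angular": [0, 0, 0]}, {"claw": 0.98, "linear": [0, 0, 0], "angular": [0, 0, 0]}])

```text
t: 12.62
tool_pos: [0.7202, -0.1107, 0.1891]
orientation: [3.14, -0.035, 0.001]
force: [-2.8, -5.2, 5.2]
opening: 0.0106
```

Run:
```python
from h import *
s=st(); l=L(s["tool_pos"])[0]; print(l, np.hypot(l[0],l[1]-.118))
p=read_camera("side"); save(p,"s4")
p=read_camera("top"); save(p,"t4")
p=read_camera("wrist"); save(p,"w4")
```

```text
t 12.62 pos [ 0.7202 -0.1107  0.1891] rv [ 3.14e+00 -3.50e-02  1.00e-03] q [-2.220e-01  4.940e-01  1.104e+00 -1.000e-03  1.543e+00  1.371e+00] f [-2.8 -5.2  5.2] op 0.0106
[-0.08627953  0.21840874  0.18910627] 0.13238607150792073
```

View pics/s4.png

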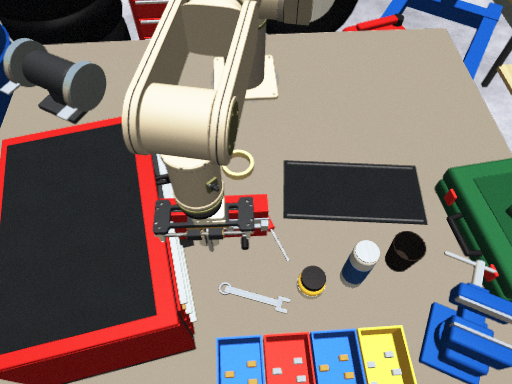

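View pics/t4.png

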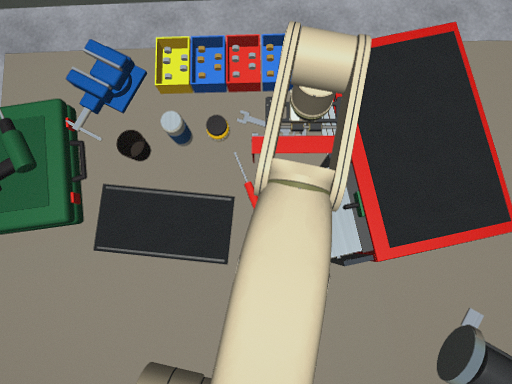

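View pics/w4.png

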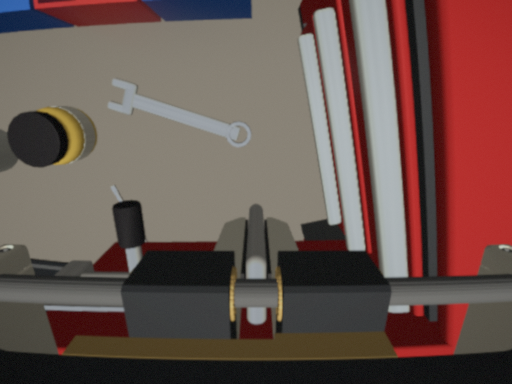

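Run:
```python
from h import *
s=st();p=np.array(s["tool_pos"]);R0=R.from_rotvec(s["orientation"]);Rk=rot(YL)
a=W([-.10,0.0,.32])[0]; b=W([-.10,0,.26])[0]; 
e=rows([(p+[0,0,.131],R0,3,.4),(a,Rk,13,.4)])
print()
e=rows([(b,rot(YL,np.radians(40)),8,.4)],dict(tool_pos=a,orientation=Rk.as_rotvec()))
print(R.from_rotvec(e["orientation"]).as_matrix())
```

```text
t 12.78 pos [ 0.7201 -0.1106  0.1891] rv [ 3.14e+00 -3.50e-02  1.00e-03] q [-2.220e-01  4.940e-01  1.104e+00 -1.000e-03  1.543e+00  1.371e+00] f [-3.2 -5.6  3.7] op 0.0107
[{"claw":0.4,"linear":[0,0.01,-4.37],"angular":[0,0,0]},{"claw":0.4,"linear":[0,0,-4.36],"angular":[0,0,0]},{"claw":0.4,"linear":[0,0.01,-4.37],"angular":[0,0,0]},{"claw":0.4,"linear":[-1.66,0.25,0],"angular":[0,0,-7.8]},{"claw":0.4,"linear":[-1.69,0.01,0],"angular":[0,0,-7.9]},{"claw":0.4,"linear":[-1.67,-0.21,0],"angular":[0,0,-7.8]},{"claw":0.4,"linear":[-1.62,-0.44,0],"angular":[0,0,-7.9]},{"claw":0.4,"linear":[-1.55,-0.65,0],"angular":[0,0,-7.8]},{"claw":0.4,"linear":[-1.44,-0.87,0],"angular":[0,0,-7.9]},{"claw":0.4,"linear":[-1.32,-1.05,0],"angular":[0,0,-7.8]},{"claw":0.4,"linear":[-1.15,-1.22,0],"angular":[0,0.1,-7.9]},{"claw":0.4,"linear":[-0.98,-1.37,0],"angular":[0,0,-7.8]}]
[{"claw":0.4,"linear":[-0.79,-1.49,0],"angular":[0,0,-7.9]},{"claw":0.4,"linear":[-0.57,-1.58,0],"angular":[0.1,0,-7.8]},{"claw":0.4,"linear":[-0.36,-1.64,0],"angular":[0,0,-7.8]},{"claw":0.4,"linear":[-0.12,-1.68,0],"angular":[0,0,-7.9]}]
end [ 0.503  -0.1377  0.32  ] [-2.004 -2.419  0.   ]

[{"claw":0.4,"linear":[0,0,0.75],"angular":[0,-5,0]},{"claw":0.4,"linear":[0.07,0,0.75],"angular":[0,-5,0]},{"claw":0.4,"linear":[0.13,0,0.74],"angular":[0,-5,0]},{"claw":0.4,"linear":[0.19,0,0.72],"angular":[0,-5,0]},{"claw":0.4,"linear":[0.26,0,0.71],"angular":[0,-5,0]},{"claw":0.4,"linear":[0.31,0,0.68],"angular":[0,-5,0]},{"claw":0.4,"linear":[0.38,0,0.65],"angular":[0,-5,0]},{"claw":0.4,"linear":[0.43,0,0.61],"angular":[0,-5,0]}]
end [ 0.503  -0.1377  0.26  ] [ 1.621  1.956 -0.59 ]
[[-1.42263577e-01  9.82604237e-01  1.19373315e-01]
 [ 7.52718515e-01  1.85711911e-01 -6.31605829e-01]
 [-6.42787610e-01  5.55111512e-17 -7.66044443e-01]]
```

Request:
drive_tool(plan=[{"claw": 0.5, "linear": [0, 0, 0], "angular": [0, 0, 0]}, {"claw": 0.5, "linear": [0, 0, 0], "angular": [0, 0, 0]}, {"claw": 0.5, "linear": [0, 0, 0], "angular": [0, 0, 0]}, {"claw": 0.5, "linear": [0, 0, -4.4], "angular": [0, 0, 0]}, {"claw": 0.5, "linear": [0, 0, -4.4], "angular": [0, 0, 0]}, {"claw": 0.5, "linear": [0, 0, -4.3], "angular": [0, 0, 0]}])

```text
t: 13.52
tool_pos: [0.7202, -0.1093, 0.321]
orientation: [-3.141, 0.035, -0.0]
force: [1.1, -0.3, 0.0]
opening: 0.0463
```

Request:
drive_tool(plan=[{"claw": 0.5, "linear": [-1.66, 0.25, 0], "angular": [0, 0, -7.8]}, {"claw": 0.5, "linear": [-1.69, 0, 0], "angular": [0, 0, -7.9]}, {"claw": 0.5, "linear": [-1.67, -0.21, 0], "angular": [0, 0, -7.8]}, {"claw": 0.5, "linear": [-1.62, -0.44, 0], "angular": [0, 0, -7.9]}, {"claw": 0.5, "linear": [-1.55, -0.65, 0], "angular": [0, 0, -7.8]}, {"claw": 0.5, "linear": [-1.44, -0.87, 0], "angular": [0, 0, -7.9]}, {"claw": 0.5, "linear": [-1.32, -1.05, 0], "angular": [0, 0, -7.8]}, {"claw": 0.5, "linear": [-1.15, -1.22, 0], "angular": [0, 0, -7.9]}, {"claw": 0.5, "linear": [-0.98, -1.37, 0], "angular": [0, 0, -7.8]}, {"claw": 0.5, "linear": [-0.79, -1.49, 0], "angular": [0, 0, -7.9]}, {"claw": 0.5, "linear": [-0.57, -1.58, 0], "angular": [0, 0, -7.8]}, {"claw": 0.5, "linear": [-0.5, -3.3, 0], "angular": [0, 0, -10.6]}])

```text
t: 15.02
tool_pos: [0.5029, -0.1342, 0.3193]
orientation: [-2.103, -2.333, -0.0]
force: [1.0, 0.9, 0.3]
opening: 0.0465
```

Request:
drive_tool(plan=[{"claw": 0.5, "linear": [0, 0, 0.75], "angular": [0, -5, 0]}, {"claw": 0.5, "linear": [0.07, 0, 0.75], "angular": [0, -5, 0]}, {"claw": 0.5, "linear": [0.13, 0, 0.74], "angular": [0, -5, 0]}, {"claw": 0.5, "linear": [0.19, 0, 0.72], "angular": [0, -5, 0]}, {"claw": 0.5, "linear": [0.26, 0, 0.71], "angular": [0, -5, 0]}, {"claw": 0.5, "linear": [0.31, 0, 0.68], "angular": [0, -5, 0]}, {"claw": 0.5, "linear": [0.38, 0, 0.65], "angular": [0, -5, 0]}, {"claw": 0.5, "linear": [0.43, 0, 0.61], "angular": [0, -5, 0]}, {"claw": 0.5, "linear": [0, 0, 0], "angular": [0, 0, 0]}, {"claw": 0.5, "linear": [0, 0, 0], "angular": [0, 0, 0]}])

```text
t: 16.27
tool_pos: [0.5036, -0.1342, 0.2602]
orientation: [1.716, 1.893, -0.622]
force: [-0.4, 0.0, 0.4]
opening: 0.0468
```

Run:
```python
from h import *
s=st(); l=L(s["tool_pos"])[0]; print(l)
p=read_camera("wrist"); save(p,"w5")
for n in ("box_end_grip","box","lid_pull"):
  print(n,[(np.round(d["at"],4),np.round(L(d["at"])[0],4),round(d["p"],2)) for d in search_frame(p,n)[:2]])
for y in (-.01,0,.01): print(proj(p,W([[-.015,y,.134],[-.015,y,.168]])).round(1).tolist())
```

```text
t 16.27 pos [ 0.5036 -0.1342  0.2602] rv [ 1.716  1.893 -0.622] q [ 0.115 -0.141  1.843 -0.7    1.48   0.098] f [-0.4  0.   0.4] op 0.0468
[-0.10337625  0.00119749  0.26020961]
box_end_grip [(array([ 0.5297, -0.2602,  0.1767]), array([0.0253, 0.0035, 0.1767]), 0.55)]
box [(array([ 0.5302, -0.2628,  0.1808]), array([0.0279, 0.0035, 0.1808]), 0.58), (array([ 0.4186, -0.153 ,  0.0847]), array([-0.1007, -0.0858,  0.0847]), 0.36)]
lid_pull [(array([ 0.5331, -0.2918,  0.1812]), array([0.057 , 0.0009, 0.1812]), 0.66), (array([ 0.5175, -0.1555,  0.1269]), array([-0.0799,  0.0109,  0.1269]), 0.56)]
[[252.7, 162.1], [252.5, 186.4]]
[[261.2, 161.7], [261.5, 185.9]]
[[269.7, 161.2], [270.6, 185.5]]
```

View pics/w5.png

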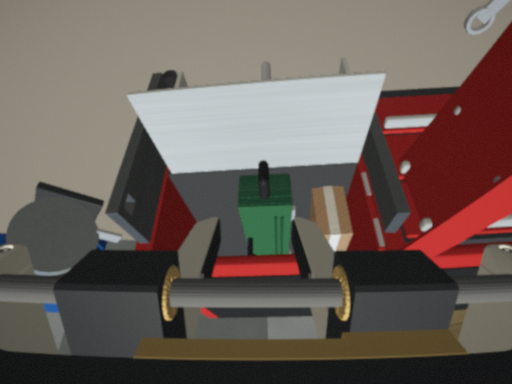

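Run:
```python
from h import *
p=read_camera("wrist");save(p,"w5b")
a=cv2.resize(p["pixels"][140:270,180:380,::-1],None,fx=4,fy=4,interpolation=cv2.INTER_CUBIC);cv2.imwrite("pics/w5c.png",a)
Rl=rot(YL,np.radians(40)); z=Rl.apply([0,0,1])
g=W([-.015,.0025,.156])[0]; tcp=g+.0188*z; pre=tcp-.06*z
print(g,tcp)
rows([(pre,Rl,4,.5),(tcp,Rl,6,.5)])
for x in (.01,.015,.02): print(x,proj(p,W([[x-.03,.0025,.134],[x-.03,.0025,.168],[x,-.03,.164],[x,.034,.164],[x,-.03,.178],[x,.034,.178]])).round(1).tolist())
```

```text
[ 0.52127083 -0.22079666  0.156     ] [ 0.52351505 -0.23267085  0.14159836]
[{"claw":0.5,"linear":[0.01,0.17,2.37],"angular":[-0.8,0,-1]},{"claw":0.5,"linear":[0,0.14,2.38],"angular":[-0.8,0,-1]},{"claw":0.5,"linear":[0,0.11,2.38],"angular":[-0.8,0,-1]},{"claw":0.5,"linear":[0,0.07,2.38],"angular":[-0.9,0,-1]},{"claw":0.5,"linear":[0,0,1],"angular":[0,0,0]},{"claw":0.5,"linear":[0,0,1],"angular":[0,0,0]},{"claw":0.5,"linear":[0,0,1],"angular":[0,0,0]},{"claw":0.5,"linear":[0,0,1],"angular":[0,0,0]},{"claw":0.5,"linear":[0,0,1],"angular":[0,0,0]},{"claw":0.5,"linear":[0,-0.01,1],"angular":[0,0,0]}]
end [ 0.5235 -0.2326  0.1416] [ 1.622  1.956 -0.589]
0.01 [[263.0, 158.0], [263.5, 182.4], [237.9, 195.1], [291.9, 192.5], [237.5, 205.4], [292.8, 202.9]]
0.015 [[263.3, 160.7], [263.8, 185.0], [238.5, 197.3], [291.9, 194.8], [238.1, 207.5], [292.7, 205.0]]
0.02 [[263.6, 163.3], [264.1, 187.5], [239.0, 199.4], [291.8, 196.9], [238.7, 209.5], [292.6, 207.1]]
```

View pics/w5c.png

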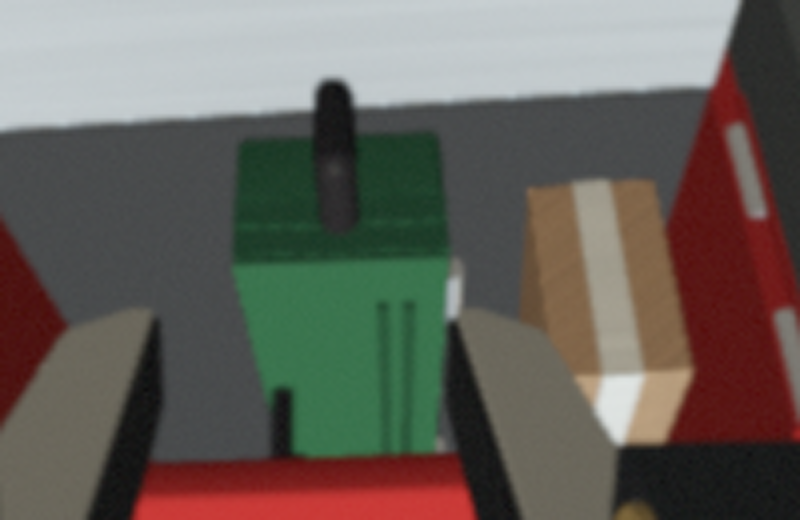

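Request:
drive_tool(plan=[{"claw": 0.5, "linear": [0, 0.17, 2.4], "angular": [-0.8, 0, -1]}, {"claw": 0.5, "linear": [0.1, 0.14, 2.4], "angular": [-0.8, 0, -1]}, {"claw": 0.5, "linear": [0.1, 0.11, 2.4], "angular": [-0.8, 0, -1]}, {"claw": 0.5, "linear": [0, 0.07, 2.4], "angular": [-0.9, 0, -1]}, {"claw": 0.5, "linear": [0, 0, 1.2], "angular": [0, 0, 0]}, {"claw": 0.5, "linear": [0, 0, 1.2], "angular": [0, 0, 0]}, {"claw": 0.5, "linear": [0, 0, 1.2], "angular": [0, 0, 0]}, {"claw": 0.5, "linear": [0, 0, 1.2], "angular": [0, 0, 0]}, {"claw": 0.5, "linear": [0, 0, 0.9], "angular": [0, 0, 0]}, {"claw": 0.5, "linear": [0, 0, 0], "angular": [0, 0, 0]}])

```text
t: 17.77
tool_pos: [0.5222, -0.2298, 0.1403]
orientation: [1.621, 1.958, -0.592]
force: [0.2, 0.2, -0.3]
opening: 0.0466
```

Run:
```python
from h import *
s=st(); q=R.from_rotvec(s["orientation"]); print(L(s["tool_pos"]-.0188*q.apply([0,0,1])))
p=read_camera("wrist"); save(p,"w6")
```

```text
t 17.77 pos [ 0.5222 -0.2298  0.1403] rv [ 1.621  1.958 -0.592] q [-0.089 -0.051  1.991 -0.759  1.116  0.039] f [ 0.2  0.2 -0.3] op 0.0466
[[-0.01807071  0.00180725  0.15474178]]
```

View pics/w6.png

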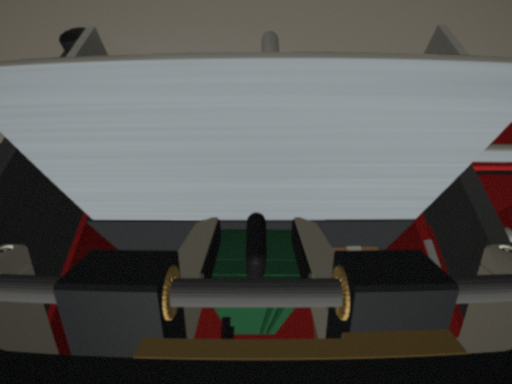

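Request:
drive_tool(plan=[{"claw": 0.98, "linear": [0, 0, 0], "angular": [0, 0, 0]}, {"claw": 0.98, "linear": [0, 0, 0], "angular": [0, 0, 0]}, {"claw": 0.98, "linear": [0, 0, 0], "angular": [0, 0, 0]}, {"claw": 0.98, "linear": [0, 0, 0], "angular": [0, 0, 0]}, {"claw": 0.98, "linear": [0, 0, 0], "angular": [0, 0, 0]}, {"claw": 0.98, "linear": [0.38, 0, -0.32], "angular": [0, 0, 0]}, {"claw": 0.98, "linear": [0.77, 0, -0.64], "angular": [0, 0, 0]}, {"claw": 0.98, "linear": [0.77, 0, -0.64], "angular": [0, 0, 0]}, {"claw": 0.98, "linear": [0.77, 0, -0.64], "angular": [0, 0, 0]}, {"claw": 0.98, "linear": [0.77, 0, -0.64], "angular": [0, 0, 0]}], newtons=25)

```text
t: 19.08
tool_pos: [0.5143, -0.1848, 0.1413]
orientation: [1.62, 1.957, -0.591]
force: [-0.0, -4.8, 0.5]
opening: 0.0114
```

Run:
```python
from h import *
s=st(); q=R.from_rotvec(s["orientation"]); print(L(s["tool_pos"]-.0188*q.apply([0,0,1])))
p=read_camera("wrist"); save(p,"w7")
```

```text
t 19.07 pos [ 0.5143 -0.1848  0.1413] rv [ 1.62   1.957 -0.591] q [ 0.005 -0.068  2.006 -0.755  1.177  0.109] f [-0.  -4.8  0.5] op 0.0114
[[-0.06372017  0.00231279  0.15564431]]
```

View pics/w7.png

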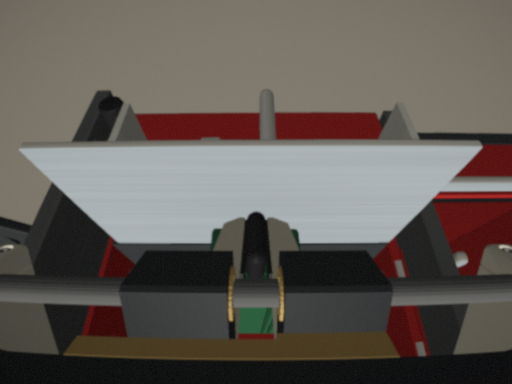

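Request:
drive_tool(plan=[{"claw": 0.98, "linear": [0.77, 0, -0.64], "angular": [0, 0, 0]}, {"claw": 0.98, "linear": [0.77, 0, -0.64], "angular": [0, 0, 0]}, {"claw": 0.98, "linear": [0.77, 0, -0.64], "angular": [0, 0, 0]}, {"claw": 0.98, "linear": [0.77, 0, -0.64], "angular": [0, 0, 0]}, {"claw": 0.98, "linear": [0.77, 0, -0.64], "angular": [0, 0, 0]}, {"claw": 0.98, "linear": [0.77, 0, -0.64], "angular": [0, 0, 0]}, {"claw": 0.98, "linear": [0.77, 0, -0.64], "angular": [0, 0, 0]}, {"claw": 0.98, "linear": [0.77, 0, -0.64], "angular": [0, 0, 0]}, {"claw": 0.98, "linear": [0.77, 0, -0.64], "angular": [0, 0, 0]}, {"claw": 0.98, "linear": [0.77, 0, -0.64], "angular": [0, 0, 0]}])

```text
t: 20.38
tool_pos: [0.4953, -0.0864, 0.1404]
orientation: [1.62, 1.958, -0.591]
force: [1.4, -4.2, -1.8]
opening: 0.0117
```

Request:
drive_tool(plan=[{"claw": 0.98, "linear": [0.77, 0, -0.64], "angular": [0, 0, 0]}, {"claw": 0.98, "linear": [0.77, 0, -0.64], "angular": [0, 0, 0]}, {"claw": 0.98, "linear": [0.77, 0, -0.64], "angular": [0, 0, 0]}, {"claw": 0.98, "linear": [0.77, 0, -0.64], "angular": [0, 0, 0]}, {"claw": 0.98, "linear": [0.77, 0, -0.64], "angular": [0, 0, 0]}, {"claw": 0.98, "linear": [0.38, 0, -0.32], "angular": [0, 0, 0]}, {"claw": 0.98, "linear": [0, 0, 0], "angular": [0, 0, 0]}])

```text
t: 21.25
tool_pos: [0.4854, -0.0317, 0.14]
orientation: [1.62, 1.959, -0.589]
force: [-0.1, 4.0, -2.2]
opening: 0.0116
```

Run:
```python
from h import *
s=st(); q=R.from_rotvec(s["orientation"]); print(L(s["tool_pos"]-.0188*q.apply([0,0,1])))
p=read_camera("side"); save(p,"s8")
p=read_camera("top"); save(p,"t8")
```

```text
t 21.25 pos [ 0.4854 -0.0317  0.14  ] rv [ 1.62   1.959 -0.589] q [ 0.333 -0.028  1.969 -0.704  1.378  0.347] f [-0.1  4.  -2.2] op 0.0116
[[-0.21949951  0.00230323  0.15439139]]
```

View pics/s8.png

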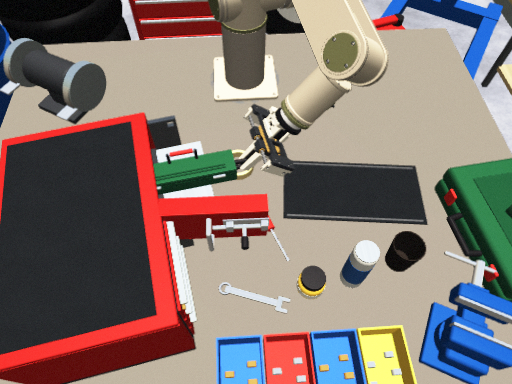

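View pics/t8.png

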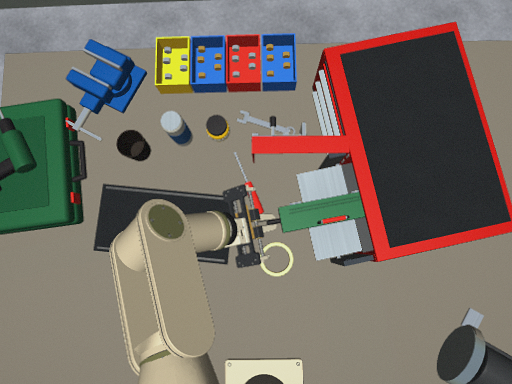

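Run:
```python
from h import *
s=st();p=np.array(s["tool_pos"]);R0=R.from_rotvec(s["orientation"]);Rk=rot(YL)
z=R0.apply([0,0,1]); a=p-.08*z
m=W([-.0645,.0025,.29])[0]
rows([(a,R0,3,0.0),([a[0],a[1],.30],R0,3,0.0),(m,Rk,9,0.0)])
```

```text
t 21.35 pos [ 0.4855 -0.0321  0.1401] rv [ 1.62   1.959 -0.589] q [ 0.332 -0.029  1.969 -0.704  1.378  0.347] f [-1.   3.2 -2.5] op 0.0115
[{"claw":0,"linear":[0,0,-2.67],"angular":[0,0,0]},{"claw":0,"linear":[0,0,-2.66],"angular":[0,0,0]},{"claw":0,"linear":[0,0,-2.67],"angular":[0,0,0]},{"claw":0,"linear":[-2.11,0,-2.52],"angular":[0,0,0]},{"claw":0,"linear":[-2.11,0,-2.52],"angular":[0,0,0]},{"claw":0,"linear":[-2.1,0,-2.52],"angular":[0,0,0]},{"claw":0,"linear":[-1.58,0,1.47],"angular":[0,4.4,0]},{"claw":0,"linear":[-1.69,0,1.34],"angular":[0,4.5,0]},{"claw":0,"linear":[-1.79,-0.01,1.21],"angular":[0,4.4,0]},{"claw":0,"linear":[-1.88,0,1.06],"angular":[0,4.4,0]},{"claw":0,"linear":[-1.95,0,0.92],"angular":[0,4.5,0.1]},{"claw":0,"linear":[-2.02,0,0.76],"angular":[0,4.4,0]}]
[{"claw":0,"linear":[-2.07,0,0.61],"angular":[0,4.4,0]},{"claw":0,"linear":[-2.11,0.01,0.44],"angular":[0,4.5,0]},{"claw":0,"linear":[-2.14,0,0.28],"angular":[0,4.4,0]}]
end [ 0.5121 -0.1721  0.29  ] [2.004 2.419 0.   ]
```

Request:
drive_tool(plan=[{"claw": 0.5, "linear": [0, 0, 0], "angular": [0, 0, 0]}, {"claw": 0.5, "linear": [0, 0, 0], "angular": [0, 0, 0]}, {"claw": 0.5, "linear": [0, 0, 0], "angular": [0, 0, 0]}, {"claw": 0.5, "linear": [0, 0, 0], "angular": [0, 0, 0]}, {"claw": 0.5, "linear": [0, 0, -2.6], "angular": [0, 0, 0]}, {"claw": 0.5, "linear": [0, 0, -2.7], "angular": [0, 0, 0]}, {"claw": 0.2, "linear": [0, 0, -2.7], "angular": [0, 0, 0]}, {"claw": 0, "linear": [-2.1, 0, -2.5], "angular": [0, 0, 0]}, {"claw": 0, "linear": [-2.1, 0, -2.5], "angular": [0, 0, 0]}, {"claw": 0, "linear": [-2.1, 0, -2.5], "angular": [0, 0, 0]}])

```text
t: 22.6
tool_pos: [0.4757, 0.0176, 0.3006]
orientation: [1.62, 1.958, -0.59]
force: [-0.6, -0.2, -0.9]
opening: 0.0821
```

Request:
drive_tool(plan=[{"claw": 0, "linear": [-1.6, 0, 1.5], "angular": [0, 4.4, 0]}, {"claw": 0, "linear": [-1.7, 0, 1.3], "angular": [0, 4.5, 0]}, {"claw": 0, "linear": [-1.8, 0, 1.2], "angular": [0, 4.4, 0]}, {"claw": 0, "linear": [-1.9, 0, 1.1], "angular": [0, 4.4, 0]}, {"claw": 0, "linear": [-1.9, 0, 0.9], "angular": [0, 4.5, 0]}, {"claw": 0, "linear": [-2, 0, 0.8], "angular": [0, 4.4, 0]}, {"claw": 0, "linear": [-2.1, 0, 0.6], "angular": [0, 4.4, 0]}, {"claw": 0, "linear": [-2.1, 0, 0.4], "angular": [0, 4.5, 0]}, {"claw": 0, "linear": [-2.1, 0, 0.3], "angular": [0, 4.4, 0]}, {"claw": 0, "linear": [0, 0, 0], "angular": [0, 0, 0]}, {"claw": 0, "linear": [0, 0, 0], "angular": [0, 0, 0]}])

```text
t: 23.98
tool_pos: [0.5118, -0.1724, 0.2895]
orientation: [2.003, 2.419, -0.004]
force: [-0.3, -0.1, -0.1]
opening: 0.0931
```

Run:
```python
from h import *
s=st(); print(L(s["tool_pos"]))
p=read_camera("wrist"); save(p,"w9")
pt=read_camera("top"); save(pt,"t9")
ps=read_camera("side"); save(ps,"s9")
for n in ("lid_pull","box","box_end_grip"):
  for c,q in (("w",p),("t",pt),("s",ps)):
    print(c,n,[(np.round(L(d["at"])[0],4),round(d["p"],2)) for d in search_frame(q,n)[:2]])
for c,q in (("w",p),("t",pt),("s",ps)):
  for x in (-.065,): print(c,proj(q,W([[x-.125,.0345,.177],[x-.125,-.0295,.177],[x-.155,.0025,.165],[x-.028,-.0225,.213],[x+.028,-.0225,.213]])).round(1).tolist())
```

```text
t 23.98 pos [ 0.5118 -0.1724  0.2895] rv [ 2.003  2.419 -0.004] q [-0.418 -0.051  1.546 -0.002  1.646 -0.606] f [-0.3 -0.1 -0.1] op 0.0931
[[-0.06426804  0.00221165  0.28952745]]
w lid_pull [(array([-0.0883,  0.0011,  0.1786]), 0.98), (array([-0.0428,  0.0984,  0.1879]), 0.52)]
t lid_pull [(array([-0.1435,  0.0083,  0.1767]), 0.8)]
s lid_pull [(array([-0.0831,  0.0023,  0.1776]), 0.75)]
w box [(array([-0.0896,  0.001 ,  0.1793]), 0.86)]
t box [(array([-0.1503,  0.0097,  0.1778]), 0.94), (array([0.1697, 0.1658, 0.2499]), 0.42)]
s box [(array([-0.0855,  0.0112,  0.1737]), 0.63)]
w box_end_grip [(array([-0.0909, -0.0025,  0.1805]), 0.7)]
t box_end_grip [(array([-0.0757,  0.0557,  0.1281]), 0.28)]
s box_end_grip [(array([-0.0879,  0.0143,  0.1784]), 0.79), (array([-0.0596,  0.0265,  0.1291]), 0.5)]
w [[291.2, 51.3], [221.9, 51.2], [256.6, 19.4], [228.2, 162.1], [229.8, 220.2]]
t [[278.4, 206.9], [283.7, 232.1], [269.2, 222.2], [323.3, 220.6], [346.1, 215.8]]
s [[236.7, 168.2], [231.0, 148.4], [245.5, 158.6], [192.0, 149.0], [169.1, 153.6]]
```

View pics/w9.png

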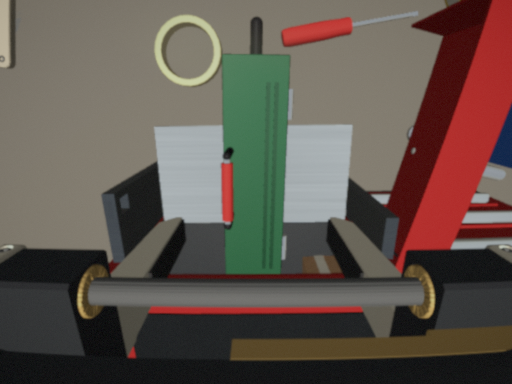

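Run:
```python
import cv2
for n,(a,b,c,d) in dict(t9=(130,280,240,400),s9=(110,260,130,290)).items():
    cv2.imwrite(f"pics/{n}c.png",cv2.resize(cv2.imread(f"pics/{n}.png")[a:b,c:d],None,fx=3.5,fy=3.5,interpolation=cv2.INTER_CUBIC))
```

```text
(no output)
```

View pics/t9c.png

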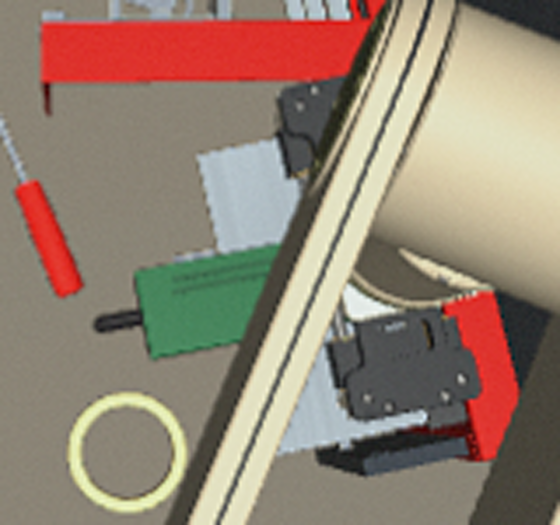

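View pics/s9c.png

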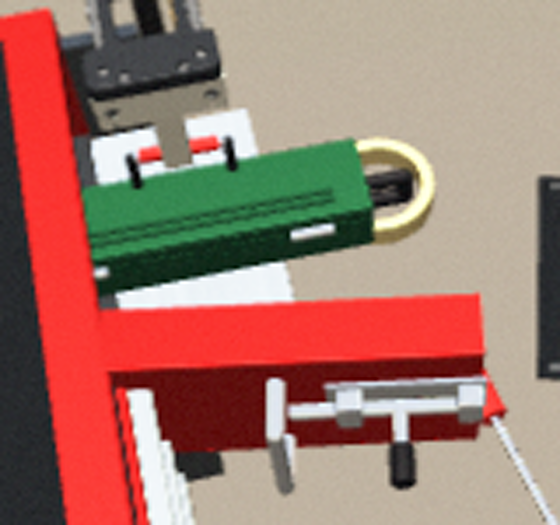

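Request:
drive_tool(plan=[{"claw": 0, "linear": [0, -0.1, 3.5], "angular": [0, 0, 0]}, {"claw": 0, "linear": [0, 0, 3.5], "angular": [0, 0, 0]}, {"claw": 0, "linear": [0, 0, 2.5], "angular": [0, 0, 0]}, {"claw": 0, "linear": [0, 0, 2], "angular": [0, 0, 0]}, {"claw": 0, "linear": [0, 0, 1.5], "angular": [0, 0, 0]}, {"claw": 0, "linear": [0, 0, 1.3], "angular": [0, 0, 0]}, {"claw": 0, "linear": [0, 0, 0.5], "angular": [0, 0, 0]}, {"claw": 0, "linear": [0, 0, 0.5], "angular": [0, 0, 0]}, {"claw": 0, "linear": [0, 0, 0], "angular": [0, 0, 0]}, {"claw": 0, "linear": [0, 0, 0], "angular": [0, 0, 0]}])

```text
t: 25.82
tool_pos: [0.5113, -0.1732, 0.1373]
orientation: [2.002, 2.419, -0.002]
force: [-0.0, 0.2, -0.1]
opening: 0.0932
```

Run:
```python
from h import *
s=st(); print(L(s["tool_pos"]))
p=read_camera("wrist"); save(p,"w10")
```

```text
t 25.82 pos [ 0.5113 -0.1732  0.1373] rv [ 2.002e+00  2.419e+00 -2.000e-03] q [-0.42   0.02   1.754 -0.002  1.366 -0.608] f [-0.   0.2 -0.1] op 0.0932
[[-0.06365475  0.0015562   0.13728735]]
```

View pics/w10.png

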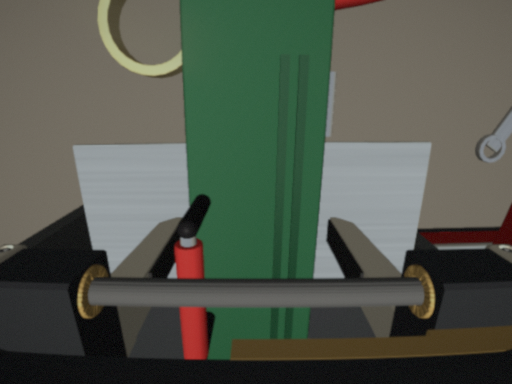

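Request:
drive_tool(plan=[{"claw": 0.5, "linear": [0, 0, 0], "angular": [0, 0, 0]}, {"claw": 0.5, "linear": [0, 0, 0], "angular": [0, 0, 0]}, {"claw": 0.5, "linear": [0, 0, 0], "angular": [0, 0, 0]}, {"claw": 0.5, "linear": [0, 0, 0], "angular": [0, 0, 0]}, {"claw": 0.5, "linear": [0, 0, 0], "angular": [0, 0, 0]}, {"claw": 0.5, "linear": [0, 0, -0.3], "angular": [0, 0, 0]}, {"claw": 0.5, "linear": [0, 0, -0.5], "angular": [0, 0, 0]}, {"claw": 0.5, "linear": [0, 0, -0.7], "angular": [0, 0, 0]}], newtons=45)

```text
t: 26.88
tool_pos: [0.5105, -0.1727, 0.1512]
orientation: [-2.003, -2.42, 0.003]
force: [0.3, -0.0, -8.7]
opening: 0.0637
```

Run:
```python
from h import *
s=st(); print(L(s["tool_pos"]), s["wrist_torque"])
from scipy.optimize import least_squares
pt=read_camera("top");ps=read_camera("side")
obs=[]
for f,c in(("t0",pt),("s0",ps)):
    im=cv2.imread("pics/"+dict(t0="top0",s0="side0")[f]+".png"); g=cv2.cvtColor(im,cv2.COLOR_BGR2GRAY)
    seed=(170,225) if f=="t0" else (350,190)
    m=(g<95).astype(np.uint8); m=cv2.morphologyEx(m,cv2.MORPH_CLOSE,np.ones((5,5)))
    n,l,stt,_=cv2.connectedComponentsWithStats(m); k=(l==l[seed[1],seed[0]]).astype(np.uint8)
    cc=max(cv2.findContours(k,cv2.RETR_EXTERNAL,cv2.CHAIN_APPROX_NONE)[0],key=cv2.contourArea)
    hull=cv2.convexHull(cc); ap=cv2.approxPolyDP(hull,6,True).reshape(-1,2); print(f,ap.tolist())
    w=rayz(c,ap,.003); print(np.round(w,4).tolist(), "center",w.mean(0))
    r=cv2.minAreaRect((rayz(c,hull.reshape(-1,2),.003)[:,:2]*1000).astype(np.float32)); print(r)
```

```text
t 26.88 pos [ 0.5105 -0.1727  0.1512] rv [-2.003 -2.42   0.003] q [-0.42   0.009  1.74  -0.002  1.394 -0.608] f [ 0.3 -0.  -8.7] op 0.0637
[[-0.06426904  0.00080233  0.15122874]] [-0.08490355 -0.13912868 -0.00377443]
t0 [[103, 184], [234, 197], [227, 263], [94, 250]]
[[0.6143, 0.4773, 0.003], [0.568, 0.0821, 0.003], [0.3758, 0.1039, 0.003], [0.4177, 0.4977, 0.003]] center [0.49396489 0.29026818 0.003     ]
((494.3930969238281, 291.5575256347656), (400.0659484863281, 199.43553161621094), 83.5400161743164)
s0 [[284, 161], [414, 166], [426, 224], [284, 217]]
[[0.377, 0.1023, 0.003], [0.4203, 0.495, 0.003], [0.6174, 0.4721, 0.003], [0.5704, 0.0814, 0.003]] center [0.49626672 0.28769952 0.003     ]
((495.669677734375, 288.8492431640625), (397.8379821777344, 201.55589294433594), 83.4135513305664)
```

Run:
```python
from h import *
s=st();p=np.array(s["tool_pos"]);R0=R.from_rotvec(s["orientation"]);Rk=rot(YL);Rm=rot(np.radians(83.45)-np.pi/2)
l=L(p)[0]; a=W([l[0]-.16,l[1],.152])[0]; m=np.array([.495,.290,.10])
rows([(W([l[0]-.01,l[1],.151])[0],R0,1,.5),(a,Rk,7,.5),([m[0],m[1],.152],Rm,12,.5),(m,Rm,2,.5)])
```

```text
t 26.98 pos [ 0.5115 -0.1732  0.1528] rv [ 2.002e+00  2.419e+00 -2.000e-03] q [-0.42   0.008  1.738 -0.002  1.394 -0.608] f [-0.3  0.4 -7.6] op 0.064
[{"claw":0.5,"linear":[1,0,0.17],"angular":[0,0,0]},{"claw":0.5,"linear":[2.14,0,-0.02],"angular":[0,0,0]},{"claw":0.5,"linear":[2.15,0.01,-0.02],"angular":[0,0,0]},{"claw":0.5,"linear":[2.14,0,-0.02],"angular":[0,0.1,0]},{"claw":0.5,"linear":[2.14,0,-0.01],"angular":[0,0,0]},{"claw":0.5,"linear":[2.14,0,-0.02],"angular":[0,0,0.1]},{"claw":0.5,"linear":[2.15,0,-0.01],"angular":[0,0,0]},{"claw":0.5,"linear":[2.14,0,-0.02],"angular":[0,0,0]},{"claw":0.5,"linear":[2.49,0.58,0],"angular":[0,0,1.4]},{"claw":0.5,"linear":[2.49,0.52,0],"angular":[0,0,1.5]},{"claw":0.5,"linear":[2.52,0.45,0],"angular":[0,0,1.4]},{"claw":0.5,"linear":[2.52,0.4,0],"angular":[0,0,1.4]}]
[{"claw":0.5,"linear":[2.53,0.33,-0.01],"angular":[0,0,1.5]},{"claw":0.5,"linear":[2.54,0.26,0],"angular":[0,0,1.4]},{"claw":0.5,"linear":[2.54,0.2,0],"angular":[0,0,1.4]},{"claw":0.5,"linear":[2.55,0.14,0],"angular":[0,0,1.5]},{"claw":0.5,"linear":[2.55,0.08,0],"angular":[0,0,1.4]},{"claw":0.5,"linear":[2.55,0.01,0],"angular":[0,0,1.5]},{"claw":0.5,"linear":[2.55,-0.06,0],"angular":[0,0,1.4]},{"claw":0.5,"linear":[2.55,-0.12,0],"angular":[0,0,1.4]},{"claw":0.5,"linear":[0,0,2.6],"angular":[0,0,0]},{"claw":0.5,"linear":[0.01,0,2.6],"angular":[0,0,0]}]
end [0.495 0.29  0.1  ] [2.344 2.091 0.   ]
```

Request:
drive_tool(plan=[{"claw": 0.5, "linear": [0.5, 0, 0], "angular": [0, 0, 0]}, {"claw": 0.5, "linear": [1.2, 0, 0], "angular": [0, 0, 0]}, {"claw": 0.5, "linear": [2.1, 0, 0], "angular": [0, 0, 0]}, {"claw": 0.5, "linear": [2.1, 0, 0], "angular": [0, 0, 0]}, {"claw": 0.5, "linear": [2.1, 0, 0], "angular": [0, 0, 0]}, {"claw": 0.5, "linear": [2.1, 0, 0], "angular": [0, 0, 0]}, {"claw": 0.5, "linear": [2.1, 0, 0], "angular": [0, 0, 0]}, {"claw": 0.5, "linear": [2.1, 0, 0], "angular": [0, 0, 0]}, {"claw": 0.5, "linear": [2.1, 0, 0], "angular": [0, 0, 0]}])

```text
t: 28.1
tool_pos: [0.4798, -0.0102, 0.1516]
orientation: [2.002, 2.42, -0.002]
force: [-0.0, -0.0, -8.3]
opening: 0.064
```

Request:
drive_tool(plan=[{"claw": 0.5, "linear": [2.5, 0.58, 0], "angular": [0, 0, 1.4]}, {"claw": 0.5, "linear": [2.5, 0.52, 0], "angular": [0, 0, 1.5]}, {"claw": 0.5, "linear": [2.5, 0.45, 0], "angular": [0, 0, 1.4]}, {"claw": 0.5, "linear": [2.5, 0.4, 0], "angular": [0, 0, 1.4]}, {"claw": 0.5, "linear": [2.5, 0.33, 0], "angular": [0, 0, 1.5]}, {"claw": 0.5, "linear": [2.5, 0.26, 0], "angular": [0, 0, 1.4]}, {"claw": 0.5, "linear": [2.5, 0.2, 0], "angular": [0, 0, 1.4]}, {"claw": 0.5, "linear": [2.5, 0.14, 0], "angular": [0, 0, 1.5]}, {"claw": 0.5, "linear": [2.5, 0.08, 0], "angular": [0, 0, 1.4]}, {"claw": 0.5, "linear": [2.2, 0, 0], "angular": [0, 0, 1.5]}, {"claw": 0.5, "linear": [1.5, 0, 0], "angular": [0, 0, 1.4]}, {"claw": 0.5, "linear": [0.8, -0.1, 0], "angular": [0, 0, 1.4]}])

```text
t: 29.6
tool_pos: [0.4904, 0.2621, 0.151]
orientation: [2.341, 2.094, -0.002]
force: [-0.4, -0.5, -8.4]
opening: 0.0642
```

Request:
drive_tool(plan=[{"claw": 0.5, "linear": [0, 0, 0], "angular": [0, 0, 0]}, {"claw": 0.5, "linear": [0, 0, 0], "angular": [0, 0, 0]}])

```text
t: 29.85
tool_pos: [0.4909, 0.2604, 0.1509]
orientation: [2.341, 2.094, -0.003]
force: [0.1, 0.2, -8.9]
opening: 0.064
```

Run:
```python
from h import *
s=st()
p=read_camera("side"); save(p,"s11")
p=read_camera("top"); save(p,"t11")
Rm=rot(np.radians(83.45)-np.pi/2)
rows([([.495,.290,.1],Rm,3,.5),([.495,.290,.02],Rm,4,.5)])
```

```text
t 29.85 pos [0.4909 0.2604 0.1509] rv [ 2.341  2.094 -0.003] q [ 0.397  0.054  1.694 -0.002  1.395  0.508] f [ 0.1  0.2 -8.9] op 0.064
[{"claw":0.5,"linear":[1.01,0.01,1.7],"angular":[0,0,0]},{"claw":0.5,"linear":[1,0.02,1.69],"angular":[0,0.1,0.1]},{"claw":0.5,"linear":[1.01,0.01,1.7],"angular":[0,0,0]},{"claw":0.5,"linear":[0,0,2],"angular":[0,0,0]},{"claw":0.5,"linear":[0,0,2],"angular":[0,0,0]},{"claw":0.5,"linear":[0,0,2],"angular":[0,0,0]},{"claw":0.5,"linear":[0,0.01,2],"angular":[0,0,0]}]
end [0.495 0.29  0.02 ] [-2.344e+00 -2.091e+00  1.000e-03]
```

View pics/s11.png

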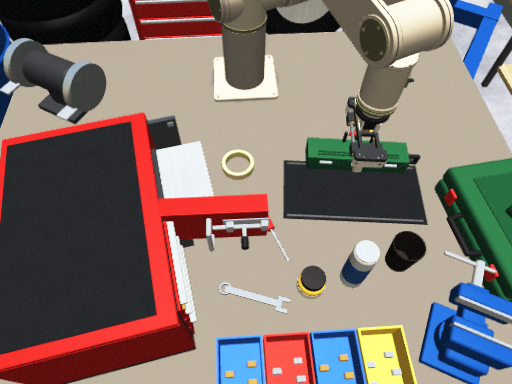

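View pics/t11.png

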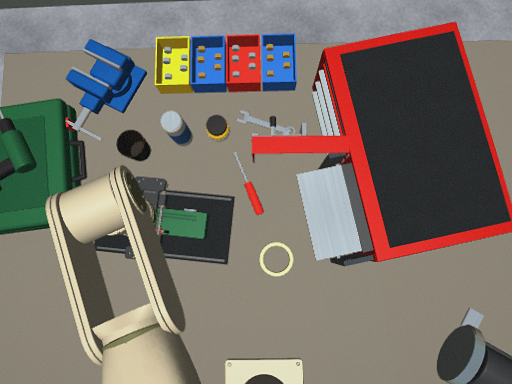

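Request:
drive_tool(plan=[{"claw": 0.5, "linear": [0.6, 0, 1], "angular": [0, 0, 0]}, {"claw": 0.5, "linear": [1, 0, 1.8], "angular": [0, 0, 0]}, {"claw": 0.5, "linear": [1, 0, 1.8], "angular": [0, 0, 0]}, {"claw": 0.5, "linear": [0.4, 0, 2], "angular": [0, 0, 0]}, {"claw": 0.5, "linear": [0, 0, 2.2], "angular": [0, 0, 0]}, {"claw": 0.5, "linear": [0, 0, 1.8], "angular": [0, 0, 0]}, {"claw": 0.5, "linear": [0, 0, 1], "angular": [0, 0, 0]}, {"claw": 0.5, "linear": [0, 0, 0.5], "angular": [0, 0, 0]}, {"claw": 0.5, "linear": [0, 0, 0], "angular": [0, 0, 0]}])

```text
t: 31.08
tool_pos: [0.4949, 0.2899, 0.0301]
orientation: [2.342, 2.092, -0.002]
force: [-0.1, -0.4, -7.8]
opening: 0.064
```

Run:
```python
from h import *
s=st(); tp=np.array(s["tool_pos"]); q=R.from_rotvec(s["orientation"]); print(q.as_matrix().round(3).tolist())
p=read_camera("side"); save(p,"s12")
pt=read_camera("top"); save(pt,"t12")
zb=tp[2]-.0083; 
ax=np.radians(83.45); ux=-np.array([np.cos(ax),np.sin(ax)]); uy=np.array([-ux[1],ux[0]])
for dc in (0,):
  pts=[]
  for X in ([-.125,-.032,.048],[-.125,.032,.048],[.125,.032,.048],[.125,-.032,.048],[-.161,0,.03]):
    w=tp[:2]+ux*(X[0])+uy*X[1]; pts.append([*w,zb+X[2]])
  print("side",proj(p,pts).round(1).tolist()); print("top",proj(pt,pts).round(1).tolist())
for n,(a,b,c,d) in dict(t12=(170,280,80,250),s12=(120,240,270,440)).items():
    cv2.imwrite(f"pics/{n}c.png",cv2.resize(cv2.imread(f"pics/{n}.png")[a:b,c:d],None,fx=4,fy=4,interpolation=cv2.INTER_CUBIC))
```

```text
t 31.07 pos [0.4949 0.2899 0.0301] rv [ 2.342e+00  2.092e+00 -2.000e-03] q [ 0.441  0.231  1.735 -0.002  1.177  0.554] f [-0.1 -0.4 -7.8] op 0.064
[[0.112, 0.994, -0.0], [0.994, -0.112, -0.002], [-0.002, 0.0, -1.0]]
side [[401.4, 169.8], [405.0, 189.0], [312.9, 185.0], [312.2, 166.0], [413.9, 183.4]]
top [[112.6, 228.5], [115.8, 205.8], [203.5, 214.5], [200.8, 237.6], [104.3, 216.3]]
```

View pics/s12c.png

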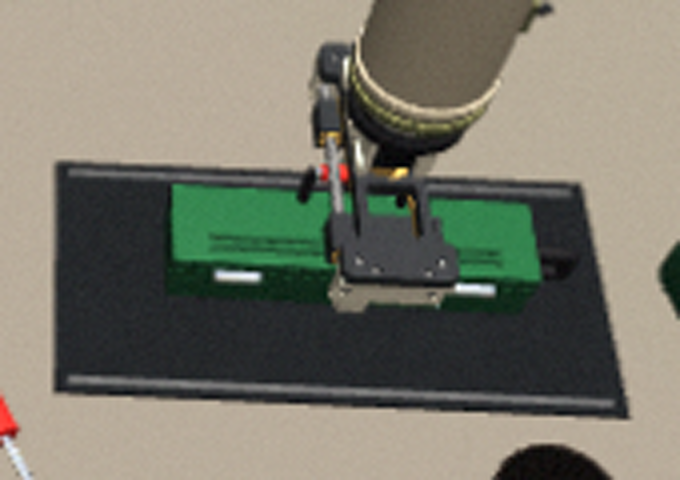

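View pics/t12c.png

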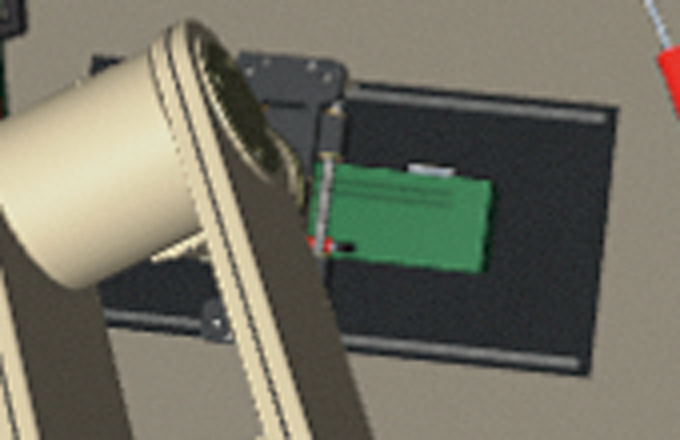

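Request:
drive_tool(plan=[{"claw": 0.5, "linear": [0, 0, 0.5], "angular": [0, 0, 0]}, {"claw": 0.5, "linear": [0, 0, 0.4], "angular": [0, 0, 0]}, {"claw": 0.5, "linear": [0, 0, 0.3], "angular": [0, 0, 0]}, {"claw": 0.5, "linear": [0, 0, 0.15], "angular": [0, 0, 0]}, {"claw": 0.5, "linear": [0, 0, 0.1], "angular": [0, 0, 0]}, {"claw": 0.5, "linear": [0, 0, 0.1], "angular": [0, 0, 0]}, {"claw": 0.5, "linear": [0, 0, 0.1], "angular": [0, 0, 0]}, {"claw": 0.5, "linear": [0, 0, 0.05], "angular": [0, 0, 0]}, {"claw": 0.5, "linear": [0, 0, 0], "angular": [0, 0, 0]}])

```text
t: 32.3
tool_pos: [0.4947, 0.2899, 0.0129]
orientation: [2.342, 2.093, -0.002]
force: [-0.7, 0.1, -9.0]
opening: 0.064
```

Request:
drive_tool(plan=[{"claw": 0.5, "linear": [0, 0, 0.06], "angular": [0, 0, 0]}, {"claw": 0.5, "linear": [0, 0, 0.06], "angular": [0, 0, 0]}, {"claw": 0.5, "linear": [0, 0, 0.05], "angular": [0, 0, 0]}, {"claw": 0.5, "linear": [0, 0, 0], "angular": [0, 0, 0]}])

```text
t: 32.8
tool_pos: [0.4948, 0.2899, 0.0113]
orientation: [2.342, 2.093, -0.002]
force: [0.3, -0.2, -7.0]
opening: 0.0638
```

Request:
drive_tool(plan=[{"claw": 0.5, "linear": [0, 0, 0.05], "angular": [0, 0, 0]}, {"claw": 0.5, "linear": [0, 0, 0.05], "angular": [0, 0, 0]}, {"claw": 0.5, "linear": [0, 0, 0], "angular": [0, 0, 0]}])

```text
t: 33.17
tool_pos: [0.495, 0.2899, 0.0106]
orientation: [2.342, 2.093, -0.002]
force: [-1.7, -2.9, -2.7]
opening: 0.0636
```

Request:
drive_tool(plan=[{"claw": 0.5, "linear": [0, 0, 0.03], "angular": [0, 0, 0]}, {"claw": 0.5, "linear": [0, 0, 0], "angular": [0, 0, 0]}])

```text
t: 33.42
tool_pos: [0.495, 0.2899, 0.0104]
orientation: [2.342, 2.092, -0.002]
force: [-2.3, -3.4, 0.9]
opening: 0.0638
```

Request:
drive_tool(plan=[{"claw": 0.2, "linear": [0, 0, 0], "angular": [0, 0, 0]}, {"claw": 0.05, "linear": [0, 0, 0], "angular": [0, 0, 0]}, {"claw": 0, "linear": [0, 0, 0], "angular": [0, 0, 0]}, {"claw": 0, "linear": [0, 0, 0], "angular": [0, 0, 0]}, {"claw": 0, "linear": [0, 0, -1], "angular": [0, 0, 0]}, {"claw": 0, "linear": [0, 0, -3], "angular": [0, 0, 0]}, {"claw": 0, "linear": [0, 0, -4], "angular": [0, 0, 0]}, {"claw": 0.3, "linear": [0, 0, -5], "angular": [0, 0, 0]}, {"claw": 0.7, "linear": [0, 0, -3], "angular": [0, 0, 0]}, {"claw": 0.7, "linear": [0, 0, 0], "angular": [0, 0, 0]}, {"claw": 0.7, "linear": [0, 0, 0], "angular": [0, 0, 0]}])

```text
t: 34.8
tool_pos: [0.4944, 0.29, 0.1692]
orientation: [2.342, 2.093, -0.004]
force: [-1.2, 0.1, -0.1]
opening: 0.0573
```

Run:
```python
from h import *
s=st()
p=read_camera("wrist"); save(p,"w13")
ps=read_camera("side"); save(ps,"s13")
C=np.array([.495,.290]);ax=np.radians(83.45); ux=-np.array([np.cos(ax),np.sin(ax)]); uy=np.array([-ux[1],ux[0]])
B=lambda X: [*(C+ux*X[0]+uy*X[1]),.003+X[2]]
P=[B(x) for x in ([-.125,-.032,.048],[-.125,.032,.048],[.125,.032,.048],[.125,-.032,.048],[-.028,-.025,.0785],[.028,-.025,.0785],[0,-.025,.0785])]
print(np.round(P[-1],4)); print("w",proj(p,P).round(1).tolist());print("s",proj(ps,P).round(1).tolist())
for n in ("lid_pull",):
  for c in(p,ps): print([(np.round(d["at"],4),d["p"]) for d in search_frame(c,n)[:2]])
cv2.imwrite("pics/s13c.png",cv2.resize(cv2.imread("pics/s13.png")[120:240,270:440],None,fx=4,fy=4,interpolation=cv2.INTER_CUBIC))
```

```text
t 34.8 pos [0.4944 0.29   0.1692] rv [ 2.342  2.093 -0.004] q [ 4.420e-01  8.800e-02  1.624e+00 -1.000e-03  1.431e+00  5.540e-01] f [-1.2  0.1 -0.1] op 0.0573
[0.4702 0.2929 0.0815]
w [[223.1, 52.8], [290.9, 53.0], [282.7, 281.0], [229.3, 280.8], [229.6, 160.1], [231.0, 216.0], [230.3, 188.9]]
s [[399.3, 173.7], [402.7, 192.7], [312.0, 188.8], [311.3, 169.9], [368.1, 167.9], [347.9, 167.1], [358.0, 167.5]]
[(array([0.4995, 0.3132, 0.051 ]), 0.58)]
[(array([0.4972, 0.2866, 0.0568]), 0.71)]
```

View pics/w13.png

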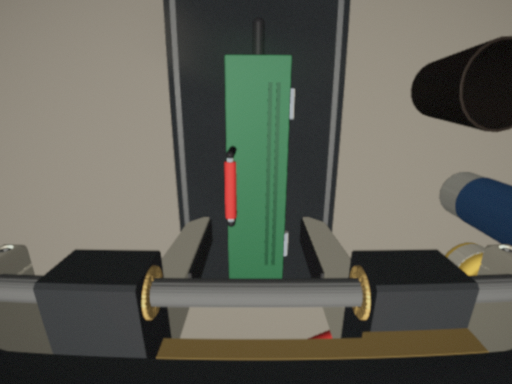

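View pics/s13c.png

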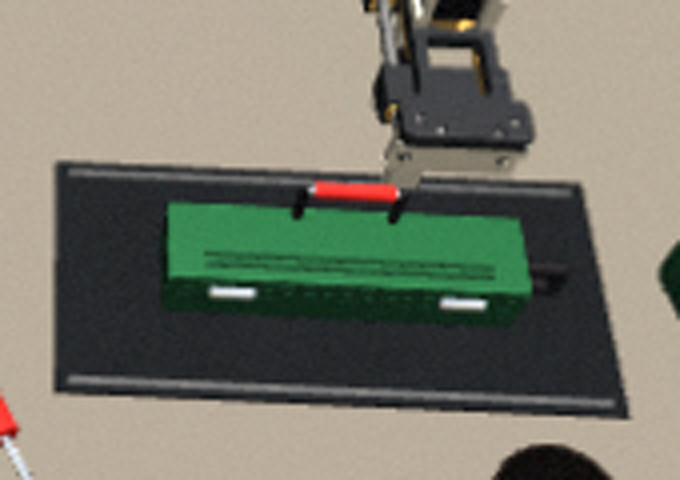

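Request:
drive_tool(plan=[{"claw": 0.68, "linear": [0, -1.3, 1.5], "angular": [0, 0, 0]}, {"claw": 0.68, "linear": [0, -1.2, 1.5], "angular": [0, 0, 0]}, {"claw": 0.68, "linear": [0, 0, 2], "angular": [0, 0, 0]}, {"claw": 0.68, "linear": [0, 0, 2], "angular": [0, 0, 0]}, {"claw": 0.68, "linear": [0, 0, 1.2], "angular": [0, 0, 0]}, {"claw": 0.68, "linear": [0, 0, 1], "angular": [0, 0, 0]}, {"claw": 0.68, "linear": [0, 0, 0.7], "angular": [0, 0, 0]}, {"claw": 0.68, "linear": [0, 0, 0], "angular": [0, 0, 0]}], newtons=10)

```text
t: 36.0
tool_pos: [0.4698, 0.2927, 0.0705]
orientation: [2.342, 2.093, -0.003]
force: [0.6, -0.2, 0.4]
opening: 0.0301
```

Run:
```python
from h import *
s=st()
p=read_camera("wrist"); save(p,"w14")
```

```text
t 36.0 pos [0.4698 0.2927 0.0705] rv [ 2.342  2.093 -0.003] q [ 4.650e-01  1.290e-01  1.769e+00 -1.000e-03  1.245e+00  5.780e-01] f [ 0.6 -0.2  0.4] op 0.0301
```

View pics/w14.png

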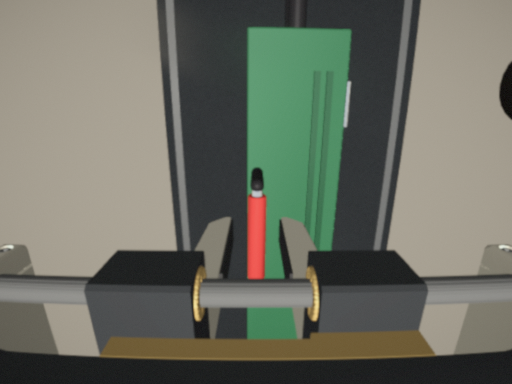

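Request:
drive_tool(plan=[{"claw": 0.95, "linear": [0, 0, 0], "angular": [0, 0, 0]}, {"claw": 0.95, "linear": [0, 0, 0], "angular": [0, 0, 0]}, {"claw": 0.95, "linear": [0, 0, 0], "angular": [0, 0, 0]}, {"claw": 0.95, "linear": [0, 0, 0], "angular": [0, 0, 0]}])

```text
t: 36.55
tool_pos: [0.4702, 0.2929, 0.0714]
orientation: [2.342, 2.093, -0.001]
force: [-0.9, -0.3, 3.5]
opening: 0.0103
```

Run:
```python
from h import *
s=st(); q=R.from_rotvec(s["orientation"]); p0=np.array(s["tool_pos"])
y=q.apply([0,1,0]); y[2]=0; y/=np.linalg.norm(y); Z=np.array([0,0,1])
c0=p0.copy(); c0[2]=.0815   # roller centre assumed
d=c0[2]-p0[2]
w=[]
r=.072; a0=np.arctan2(.044,-.057)
for k in range(1,14):
    th=np.radians(5*k); c=c0+y*(r*np.cos(a0-th)+.057)+Z*(r*np.sin(a0-th)-.044)
    Rt=q*R.from_rotvec([np.radians(1.6*k),0,0]); w.append((c+d*Rt.apply([0,0,1]),Rt,1,.95))
print(d); rows(w)
```

```text
t 36.55 pos [0.4702 0.2929 0.0714] rv [ 2.342e+00  2.093e+00 -1.000e-03] q [ 4.660e-01  1.280e-01  1.768e+00 -1.000e-03  1.246e+00  5.780e-01] f [-0.9 -0.3  3.5] op 0.0103
0.010118060070515023
[{"claw":0.95,"linear":[0,0.38,-0.48],"angular":[1.6,0,0]},{"claw":0.95,"linear":[0,0.4,-0.46],"angular":[1.6,0,0]},{"claw":0.95,"linear":[0,0.43,-0.42],"angular":[1.6,0,0]},{"claw":0.95,"linear":[0,0.46,-0.41],"angular":[1.6,0,0]},{"claw":0.95,"linear":[0,0.48,-0.37],"angular":[1.6,0,0]},{"claw":0.95,"linear":[0,0.5,-0.34],"angular":[1.6,0,0]},{"claw":0.95,"linear":[0,0.52,-0.31],"angular":[1.6,0,0]},{"claw":0.95,"linear":[0,0.53,-0.27],"angular":[1.6,0,0]},{"claw":0.95,"linear":[-0.01,0.55,-0.24],"angular":[1.6,0,0]},{"claw":0.95,"linear":[0,0.57,-0.21],"angular":[1.6,0,0]},{"claw":0.95,"linear":[0,0.58,-0.17],"angular":[1.6,0,0]},{"claw":0.95,"linear":[0,0.58,-0.14],"angular":[1.6,0,0]}]
[{"claw":0.95,"linear":[0.01,0.59,-0.1],"angular":[1.6,0,0]}]
end [0.5389 0.2852 0.0983] [-2.126 -1.9    0.35 ]
```

Request:
drive_tool(plan=[{"claw": 0.95, "linear": [0, 0.38, -0.48], "angular": [1.6, 0, 0]}, {"claw": 0.95, "linear": [0, 0.4, -0.46], "angular": [1.6, 0, 0]}, {"claw": 0.95, "linear": [0, 0.43, -0.42], "angular": [1.6, 0, 0]}, {"claw": 0.95, "linear": [0, 0.46, -0.41], "angular": [1.6, 0, 0]}, {"claw": 0.95, "linear": [0, 0.48, -0.37], "angular": [1.6, 0, 0]}, {"claw": 0.95, "linear": [0, 0.5, -0.34], "angular": [1.6, 0, 0]}])

```text
t: 37.3
tool_pos: [0.4981, 0.2895, 0.0943]
orientation: [-2.245, -2.006, 0.174]
force: [-3.0, -0.6, 1.5]
opening: 0.0107
```

Run:
```python
from h import *
s=st()
p=read_camera("side"); save(p,"s15")
cv2.imwrite("pics/s15c.png",cv2.resize(cv2.imread("pics/s15.png")[120:240,270:440],None,fx=4,fy=4,interpolation=cv2.INTER_CUBIC))
```

```text
t 37.3 pos [0.4981 0.2895 0.0943] rv [-2.245 -2.006  0.174] q [0.385 0.3   1.536 0.08  1.457 0.482] f [-3.  -0.6  1.5] op 0.0107
```

View pics/s15c.png

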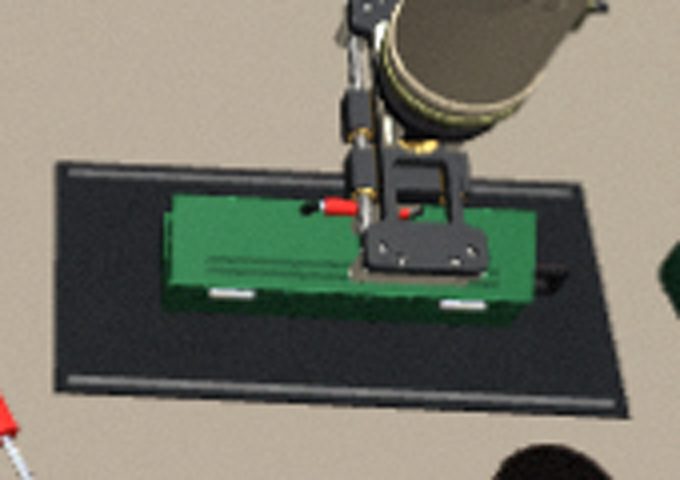

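Lid is rising (~30°), box stationary. Continue.

Request:
drive_tool(plan=[{"claw": 0.95, "linear": [0, 0.52, -0.31], "angular": [1.6, 0, 0]}, {"claw": 0.95, "linear": [0, 0.53, -0.27], "angular": [1.6, 0, 0]}, {"claw": 0.95, "linear": [0, 0.55, -0.24], "angular": [1.6, 0, 0]}, {"claw": 0.95, "linear": [0, 0.57, -0.21], "angular": [1.6, 0, 0]}, {"claw": 0.95, "linear": [0, 0.58, -0.17], "angular": [1.6, 0, 0]}, {"claw": 0.95, "linear": [0, 0.58, -0.14], "angular": [1.6, 0, 0]}, {"claw": 0.95, "linear": [0, 0.59, -0.1], "angular": [1.6, 0, 0]}, {"claw": 0.95, "linear": [0, 0, 0], "angular": [0, 0, 0]}, {"claw": 0.95, "linear": [0, 0, 0], "angular": [0, 0, 0]}])

```text
t: 38.48
tool_pos: [0.5395, 0.2844, 0.0982]
orientation: [-2.128, -1.9, 0.35]
force: [1.2, -4.0, 3.8]
opening: 0.0102
```

Run:
```python
from h import *
s=st(); q=R.from_rotvec(s["orientation"]); c=np.array(s["tool_pos"])-.0101*q.apply([0,0,1])
C=np.array([.495,.290]);ax=np.radians(83.45); ux=-np.array([np.cos(ax),np.sin(ax)]); uy=np.array([-ux[1],ux[0]])
b=np.array([(c[:2]-C)@ux,(c[:2]-C)@uy,c[2]-.003]); print("roller in box",b, "lid angle",np.degrees(np.arctan2(.044,-.057)-np.arctan2(b[2]-.0345,b[1]-.032)),"r",np.hypot(b[2]-.0345,b[1]-.032))
p=read_camera("side"); save(p,"s16")
cv2.imwrite("pics/s16c.png",cv2.resize(cv2.imread("pics/s16.png")[120:240,270:440],None,fx=4,fy=4,interpolation=cv2.INTER_CUBIC))
p=read_camera("wrist"); save(p,"w16")
```

```text
t 38.48 pos [0.5395 0.2844 0.0982] rv [-2.128 -1.9    0.35 ] q [0.311 0.559 1.229 0.145 1.685 0.417] f [ 1.2 -4.   3.8] op 0.0102
roller in box [0.00045058 0.04838298 0.10465148] lid angle 65.47947722223763 r 0.07203910144193194
```

View pics/s16c.png

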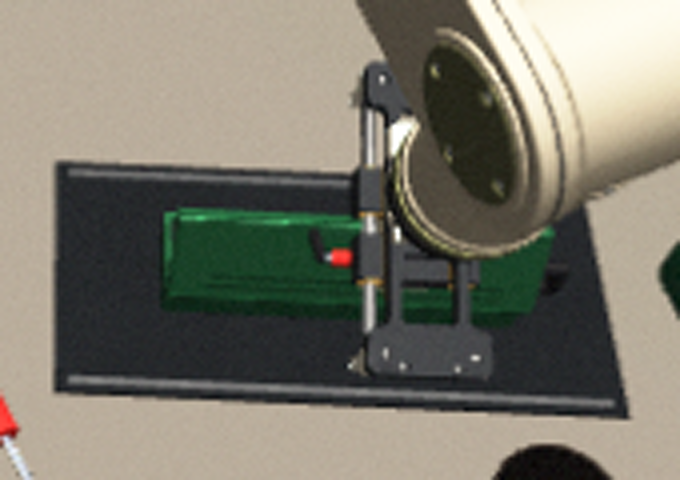

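View pics/w16.png

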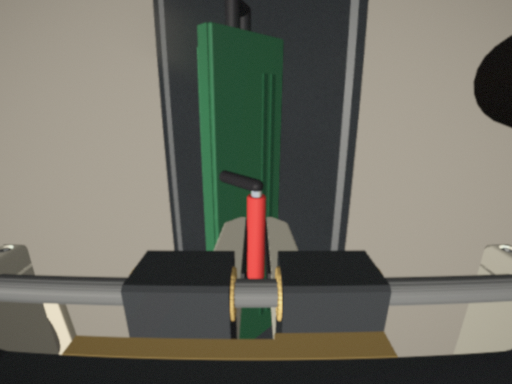

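Request:
drive_tool(plan=[{"claw": 0.79, "linear": [0, 0, 0], "angular": [0, 0, 0]}, {"claw": 0.79, "linear": [0, 0, 0], "angular": [0, 0, 0]}, {"claw": 0.79, "linear": [0, 0, 0], "angular": [0, 0, 0]}, {"claw": 0.79, "linear": [0, 0, 0], "angular": [0, 0, 0]}])

```text
t: 39.08
tool_pos: [0.5384, 0.2853, 0.0977]
orientation: [-2.126, -1.9, 0.351]
force: [-0.0, 0.5, -0.2]
opening: 0.0196
```

Run:
```python
from h import *
s=st()
p=read_camera("wrist"); save(p,"w17")
```

```text
t 39.08 pos [0.5384 0.2853 0.0977] rv [-2.126 -1.9    0.351] q [0.313 0.559 1.231 0.146 1.685 0.417] f [-0.   0.5 -0.2] op 0.0196
```

View pics/w17.png

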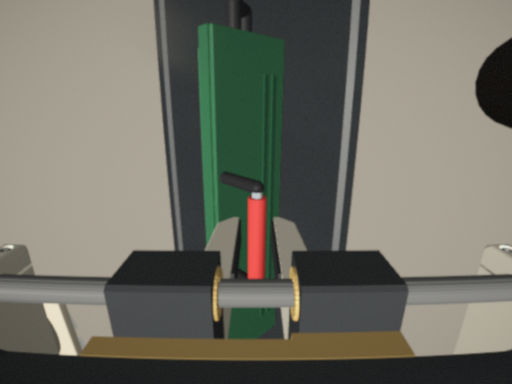

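Request:
drive_tool(plan=[{"claw": 0.79, "linear": [0, 0, -0.5], "angular": [0, 0, 0]}, {"claw": 0.79, "linear": [0, 0, -1], "angular": [0, 0, 0]}, {"claw": 0.79, "linear": [0, 0, -1.5], "angular": [0, 0, 0]}, {"claw": 0.79, "linear": [0, 0, -3], "angular": [0, 0, 0]}, {"claw": 0.79, "linear": [0, 0, -4], "angular": [0, 0, 0]}, {"claw": 0.79, "linear": [0, 0, -4], "angular": [0, 0, 0]}, {"claw": 0.79, "linear": [0, -3, -3], "angular": [-5, 0, 0]}, {"claw": 0.79, "linear": [0, -4, -2], "angular": [-5, 0, 0]}, {"claw": 0.79, "linear": [0, -5, -1], "angular": [-5, 0, 0]}, {"claw": 0.79, "linear": [0, -6, 0], "angular": [-5, 0, 0]}, {"claw": 0.79, "linear": [0, 0, 0], "angular": [0, 0, 0]}, {"claw": 0.79, "linear": [0, 0, 0], "angular": [0, 0, 0]}])

```text
t: 40.62
tool_pos: [0.432, 0.2978, 0.3247]
orientation: [-2.335, -2.088, 0.013]
force: [0.2, 0.5, 0.2]
opening: 0.0195
```

Run:
```python
from h import *
s=st()
P={c:read_camera(c) for c in ("side","top","wrist")}
for c in P: save(P[c],"f_"+c)
cv2.imwrite("pics/f_c.png",cv2.resize(cv2.imread("pics/f_side.png")[120:240,270:440],None,fx=4,fy=4,interpolation=cv2.INTER_CUBIC))
C=np.array([.495,.290]);ax=np.radians(83.45); ux=-np.array([np.cos(ax),np.sin(ax)]); uy=np.array([-ux[1],ux[0]])
for th in (60,65,70):
    a=np.radians(th); 
    def B(x,y,z):
        dy,dz=y-.032,z-.0345; y2=dy*np.cos(a)+dz*np.sin(a)+.032; z2=-dy*np.sin(a)+dz*np.cos(a)+.0345
        return [*(C+ux*x+uy*y2),.003+z2]
    X=[B(-.125,-.032,.048),B(.125,-.032,.048),B(-.125,-.032,.0345),B(.125,-.032,.0345),B(-.028,-.025,.0785),B(.028,-.025,.0785)]
    for c in P: print(th,c,proj(P[c],X).round(1).tolist())
for n in ("aerosol","cup","grease","screwdriver","spanner","tape"):
    print(n,[(np.round(d["at"],3).tolist(),round(d["p"],2)) for d in search_frame(P["top"],n)[:1]])
```

```text
t 40.62 pos [0.432  0.2978 0.3247] rv [-2.335 -2.088  0.013] q [ 0.501 -0.084  1.515  0.007  1.721  0.613] f [0.2 0.5 0.2] op 0.0195
60 side [[407.7, 176.6], [314.2, 172.6], [406.1, 174.5], [313.7, 170.5], [373.6, 182.5], [352.2, 181.5]]
60 top [[110.7, 212.1], [200.9, 221.2], [111.0, 216.5], [200.8, 225.6], [145.8, 204.4], [166.1, 206.4]]
60 wrist [[314.9, 67.5], [305.1, 240.3], [305.1, 68.0], [297.0, 238.2], [334.0, 142.6], [330.8, 182.1]]
65 side [[408.2, 178.0], [314.4, 174.0], [406.7, 175.4], [313.9, 171.5], [373.7, 184.7], [352.3, 183.7]]
65 top [[110.7, 210.0], [201.0, 219.1], [110.9, 214.6], [200.8, 223.7], [146.2, 202.1], [166.5, 204.1]]
65 wrist [[319.3, 67.4], [308.8, 240.8], [309.2, 67.8], [300.4, 239.0], [338.3, 142.6], [335.0, 181.9]]
70 side [[408.7, 179.5], [314.5, 175.5], [407.3, 176.6], [314.1, 172.6], [373.8, 186.9], [352.3, 186.0]]
70 top [[110.9, 208.0], [201.2, 217.0], [110.9, 212.7], [200.9, 221.8], [146.7, 200.0], [166.9, 202.0]]
70 wrist [[323.8, 67.3], [312.5, 241.1], [313.4, 67.6], [303.9, 239.7], [342.3, 142.4], [338.9, 181.6]]
aerosol [([0.74, 0.22, 0.163], 0.69)]
cup [([0.385, -0.041, 0.026], 0.57)]
grease [([0.761, 0.12, 0.071], 0.95)]
screwdriver [([0.521, 0.274, 0.095], 0.71)]
spanner [([0.799, -0.001, 0.012], 0.71)]
tape [([0.383, -0.041, 0.027], 0.76)]
```

View pics/f_side.png

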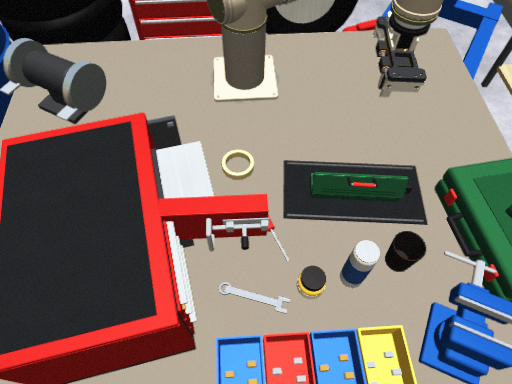

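View pics/f_top.png

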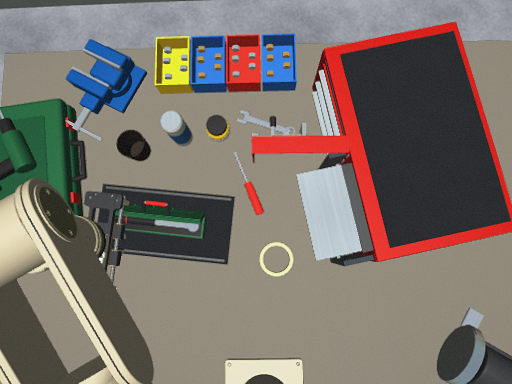

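View pics/f_wrist.png

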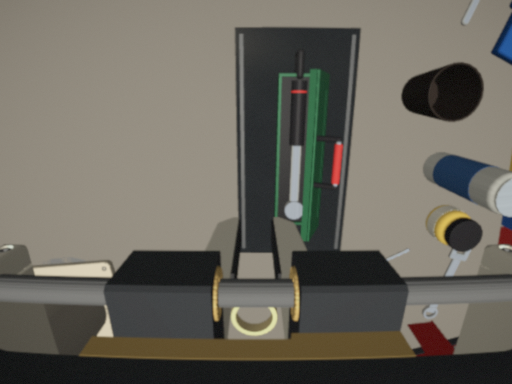

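View pics/f_c.png

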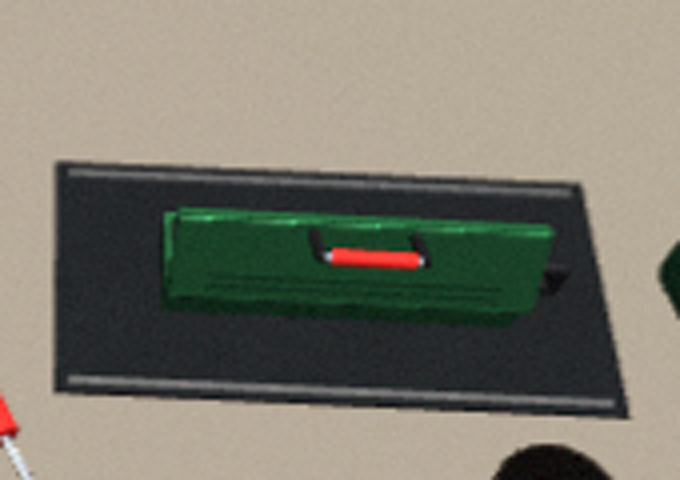

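Run:
```python
from h import *
st(); print(close_job())
```

```text
t 41.08 pos [0.4323 0.2974 0.3222] rv [-2.336 -2.086  0.019] q [ 0.5   -0.08   1.515  0.007  1.72   0.614] f [-0.1  0.1 -0.5] op 0.0194
the job is handed in; nothing more can be done
None
```

The job is done and handed in at about 41 s of the 72 allowed; no verdict was reported.

- **Door:** I drew the top bolt about 25 mm and swung the top half open to about 102°, where it stayed. I never touched the bottom half. The bottom bolt was out of the cameras' sight, so I did not check it directly.
- **Box:** I drew it out by its end handle until its middle was about 65 mm in front of the locker front, and let it lie on the ledge. I then took it again round its middle, carried it level with the lid shut, and set it down slowly. In the pictures it sits within about 2 mm of the mat's centre, lengthwise along it.
- **Lid:** I raised it to about 65° and let go. The last side picture, taken with the gripper clear, puts it at about 65–66°, and it holds there.
- **Other things on the bench:** the can, jar and tape were found within 4 mm of where they started, and the cup looked unmoved in the pictures.
    - **False labels:** in the last top picture the network put "cup" on the tape and "screwdriver" on the box. In the picture itself both the cup and the screwdriver are where they were.
    - **Spanner:** it was reported 13 mm off, which I put down to the open door half hiding it; nothing touched it.
    - **Carton:** I did not look at it again after drawing the box out.

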